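# Refill the bushing feeder

## Robot

A 7-joint arm with a two-finger parallel gripper is mounted at the origin on the work surface. World frame = base frame: x ahead of the robot, y to its left, z up, the work surface at z = 0. Lengths are in m, angles in rad, forces in N, time in s.
With the tool pointing down it reaches from about 0.425 to 0.975 m from the base axis. Payload 16.7 kg.
Tool frame: the origin (TCP) lies at the very end of the fingers, on their centre line; the grasp point (between the pads) lies 19 mm behind it; z points along the fingers, y is the direction in which the jaws open and shut (so a half turn about z gives the same grasp; the last joint's range is limited). The gripper opens to 85 mm and grips with 20 to 120 N. Pads are 22 mm wide; open, the fingers measure 114 mm over their backs; the gripper's body (76 mm by 85 mm) begins 54 mm behind the grasp point. The pads swing forward as they close: fully open they stand 13 mm farther back than shut.
Start: joints at [1.04, 0.426, 0.074, 1.606, -0.034, 1.111, -0.067], TCP at [0.251, -0.627, 0.204] pointing down, gripper open.
Joint ranges: [-2.85, 2.85], [-0.5, 2.14], [-1.23, 1.37], [0.21, 2.46], [-1.02, 4.16], [0.16, 2.05], [-2.73, 2.73]. Speed limits (rad/s): [1.89, 1.89, 2.39, 2.39, 3.01, 3.01, 3.01].

## Interface

Orientations are given as a rotation vector (axis times angle).
In Python, from plant import env gives the robot as it stands. The module is installed in compiled form; this text tells all that it offers. Calls block until the motion is done:
- env.movep(position, orientation): joint-space move of the TCP to a pose.
- env.movel(position, feed=0.15, ori=None): straight line of the TCP; ori=None keeps the orientation; feed is the mean speed in m/s.
- env.move_joints(angles): joint-space move.
- env.command_gripper(opening): finger opening in m; the grip force is fixed at half the most; returns when the fingers have stopped.
- env.sleep(seconds).
- env.inverse_kinematics(position, orientation): joint angles nearest the present ones, or None.
- env.get_obs(): the state.
- env.camera(name): name is "scene" or "top" or "wrist"; returns a dict with "img" (384x512x3 uint8, red, green, blue), "K" (3x3 intrinsics, pixels), "R" (3x3) and "t" (3): a world point X has camera coordinates R X + t. Camera axes: x right, y down, z forward; pixel columns grow to the right and rows downward; lengths in m; the calibration is good to about 2 mm. A picture is of the moment at which its call begins. There is no depth.
A pose or a line that the arm cannot do raises env.MotionError and nothing moves.
- env.finish_job(): hands the job in, once; it reports no verdict.
Trained networks look in a picture, given as the dict that the camera call returned (one of the last four; its "shot" number tells which), for a name from the list of things; names that differ only in an ending like _2 or _b are one class to them, and where a whole thing is asked for, a point or a joint stands for the part that bears it (a point fixed in the world has none). Each returns a list of dicts, best first, with "conf" (0 to 1); they miss things now and then, are a little off and sometimes report something else, mostly with a low value. They report only what shows in the picture. A call takes as long as a camera call.
- env.silhouettes(picture, query): "pixels" (384x512 bool, what is visible of it) and "uv" ([column, row] in pixels, amid what is visible of it).
- env.pinpoint(picture, query): "uv" ([column, row] in pixels: a listed point, or the origin of a listed thing).
The state is a dict: "t": time; "q": joint angles; "qd": joint speeds; "joint_efforts": joint torques, N m; "eef_pos": TCP position; "tcp_rot": TCP orientation; "wrist_force": force on the tool from outside, world axes, zero at the start; "moment": the same for the moment, N m; "width": finger opening in m.
Only numpy, scipy, OpenCV 4.12 (cv2) and the standard library are available. Lean on these libraries where they do the work, as an engineer would, in place of code of your own. Each camera call takes 0.05 s, during which the arm holds its last target.

## Task

Get the bushing feeder ready for its next batch: push its red feed gate in until it snaps fully home, and take the dust cap off the tube and set it down on the black rubber mat. Then load every brass bushing that lies on the bench into the clear tube, flat and one on top of another, and only after that put the cap back on the tube's mouth so that it sits fully down and level. Leave the other things on the bench where they are, and let go of everything.

Things in the scene. Friction and masses are not known exactly. Their poses are not given: they have to be found in the camera images.
- feeder: bushing feeder bolted to the bench: blue base plate 250 x 100 x 10 mm carrying, between two aluminium cheeks (outer faces 72 mm apart, tops 50 mm above the bench), a sliding steel gate, and over it an upright clear tube. Origin on the bench surface under the tube's axis; z up, x the direction in which the gate is pushed home (roughly away from the robot). Position and yaw vary.
- tube_mouth (a point): centre of the tube's mouth, in the plane of its rim, 190 mm above the bench. Bore 40 mm, outside 48 mm; the top 10 mm flares out to 52 mm inside, 60 mm outside. The tube is slippery and open from the rim down to the gate, 142 mm.
- tube_floor (a point): point on the tube's axis at the gate's upper face, 48 mm above the bench, where the first bushing comes to rest if the gate is home
- gate (a joint): travel of the feed gate: 0 m fully out (it starts between 0 and 0.020 m; the tube then has no full floor and bushings fall through into the chute), 0.050 m fully home (the tube is floored). It slides with about 1 N until a sprung detent is met at about 0.036 m; that takes about 12 N to pass, and past 0.043 m the detent throws the gate home and holds it there.
- gate_tab (a point): middle of the outer face (feeder -x face, the one to push on) of the gate's red upright tab, 78 mm above the bench; moves with the gate. The tab is 40 mm wide (along feeder y), 12 mm thick (along x), and stands from 44 to 90 mm above the bench. Its outer face is 183 mm from the tube's axis when out, 133 mm when home. Push along feeder +x.
- cap: loose dust cap, 90 g, on the tube at the start: black disc of 68 mm diameter and 5 mm thick, a 35 mm plug 9 mm deep below it that enters the tube's bore, and a yellow round knob of 22 mm diameter and 24 mm high on top. Origin at the centre of the plug's underside, z up: disc underside at 9 mm, knob from 14 to 38 mm. Seated, its origin lies 9 mm below the rim. Set down on the mat it stands on its plug.
- mat: square black rubber mat stuck to the bench, 120 x 120 x 4 mm; origin at the centre of its underside; where the cap is parked
- bushing1: loose solid brass bushing blank with a dark centre spot: cylinder of 36 mm diameter, 24 mm high, about 150 g, upright at the start; origin at the centre of its underside, z along its axis. Either end may be up in the tube. Three to five are present, the absent ones have no pose.
- bushing2: loose solid brass bushing blank with a dark centre spot: cylinder of 36 mm diameter, 24 mm high, about 150 g, upright at the start; origin at the centre of its underside, z along its axis. Either end may be up in the tube. Three to five are present, the absent ones have no pose.
- bushing3: loose solid brass bushing blank with a dark centre spot: cylinder of 36 mm diameter, 24 mm high, about 150 g, upright at the start; origin at the centre of its underside, z along its axis. Either end may be up in the tube. Three to five are present, the absent ones have no pose.
- bushing4: loose solid brass bushing blank with a dark centre spot: cylinder of 36 mm diameter, 24 mm high, about 150 g, upright at the start; origin at the centre of its underside, z along its axis. Either end may be up in the tube. Three to five are present, the absent ones have no pose.
- bushing5: loose solid brass bushing blank with a dark centre spot: cylinder of 36 mm diameter, 24 mm high, about 150 g, upright at the start; origin at the centre of its underside, z along its axis. Either end may be up in the tube. Three to five are present, the absent ones have no pose.
- bushing1_mid (a point): centre of bushing1, 12 mm from either end
- bushing2_mid (a point): centre of bushing2, 12 mm from either end
- bushing3_mid (a point): centre of bushing3, 12 mm from either end
- bushing4_mid (a point): centre of bushing4, 12 mm from either end
- bushing5_mid (a point): centre of bushing5, 12 mm from either end
- tin: bystander: small green tin, 44 mm diameter, 44 mm high, origin at its underside. Leave it.
- tape: bystander: orange roll of tape lying flat, 92 mm diameter, 25 mm high, origin at the centre of its underside. Leave it.
- spray: bystander: red spray can, 56 mm diameter, 170 mm high. Leave it standing.
- jar: bystander: white jar with a yellow lid, 60 mm diameter, 75 mm high. Leave it standing.
- driver: bystander: screwdriver lying at the back. Leave it.
- spanner: bystander: spanner lying at the back. Leave it.

How it is judged:
By the outcome, as a careful person would: the job done as asked, in the order asked, and still so for the second after the job is handed in, with the robot touching nothing.
Of bushing1, bushing2, bushing3, bushing4, bushing5 only 3 to 5 are there at a start; the rules pass over those that are not, and their reading is None.
At some moment in a run one of bushing1, bushing2, bushing3, bushing4, bushing5 may be knocked a few centimetres aside while the robot is not near it.
Once in a run the grip may slacken for a moment while it holds something.
It also fails if it takes over 210 s, if anything falls off the work surface, if the arm or the gripper's body presses on something with over 40 N, if the wrist force passes 120 N, or if a joint passes its speed limit or range.

## Working session

There is one attempt and no reset: what is moved stays moved. The work goes in short steps, each a Python script; the robot and the scene stay as the last script left them, time stands still between calls to the robot, and variables do not carry over. Pictures are saved under pics/ and viewed, and the job is handed in when it is done.

```bash
mkdir -p pics; ls; python3 - <<'E'
from plant import env
import cv2
for n in ("scene","top","wrist"):
    p=env.camera(n); cv2.imwrite(f"pics/a_{n}.png",p["img"][:,:,::-1]); print(n,p["t"],(-p["R"].T@p["t"]).round(3),p["K"][0])
    for q in ("bushing1","gate_tab","tube_mouth","mat","cap"):
        r=env.pinpoint(p,q); print(q,[(d["uv"],round(d["conf"],2)) for d in r][:8])
print(env.get_obs())
E
```

```text
pics
scene [-0.33759001 -0.14979552  1.71112969] [ 1.414 -0.64   0.808] [474.00084724   0.         257.53058228]
bushing1 [([134.1, 239.6], 0.66), ([294.2, 169.6], 0.58), ([312.6, 204.9], 0.57), ([283.4, 192.8], 0.51), ([270.6, 179.9], 0.37)]
gate_tab [([220.2, 190.9], 0.9), ([267.6, 179.3], 0.75), ([133.8, 240.4], 0.61)]
tube_mouth [([266.5, 180.2], 0.62), ([283.5, 194.1], 0.58)]
mat [([112.1, 282.2], 0.78), ([218.5, 191.7], 0.57)]
cap [([270.8, 183.1], 0.93), ([136.6, 238.3], 0.33)]
top [0.00660193 0.58283293 1.14116258] [ 0.423 -0.003  1.21 ] [433.87994153   0.         253.8649003 ]
bushing1 [([149.1, 264.7], 0.59), ([186.5, 243.2], 0.51), ([168.9, 151.3], 0.51), ([179.2, 202.4], 0.47)]
gate_tab [([269.1, 239.9], 0.68), ([327.2, 246.6], 0.48)]
tube_mouth [([255.5, 173.9], 0.92), ([365.0, 257.3], 0.74)]
mat [([405.2, 203.2], 0.84), ([189.6, 244.8], 0.42)]
cap [([256.9, 175.4], 0.64), ([270.0, 244.9], 0.43)]
wrist [-0.67472404 -0.03578522  0.37819845] [ 0.315 -0.601  0.374] [286.32304057   0.         258.09844418]
bushing1 []
gate_tab []
tube_mouth []
mat []
cap []
{'t': 0.9, 'q': array([ 1.04052851,  0.42608447,  0.07393585,  1.60594466, -0.03411039,
        1.1108135 , -0.06709381]), 'qd': array([ 0.00109194,  0.00152164,  0.00019996, -0.00051332, -0.00037776,
       -0.00142072, -0.00037033]), 'joint_efforts': array([ 1.21277648e-03, -9.49504280e+01,  3.75786513e+00, -4.63882720e+01,
        1.92009984e-02,  2.42142749e-03, -3.32276568e-05]), 'eef_pos': array([ 0.2508172 , -0.6266615 ,  0.20443768]), 'tcp_rot': array([3.08485311e+00, 5.94367151e-01, 4.75257623e-05]), 'wrist_force': array([-0.49338577, -1.38247553, -0.27215207]), 'moment': array([-0.02684186,  0.03593372,  0.00128317]), 'width': 0.08548770306605002}
```

View pics/a_scene.png

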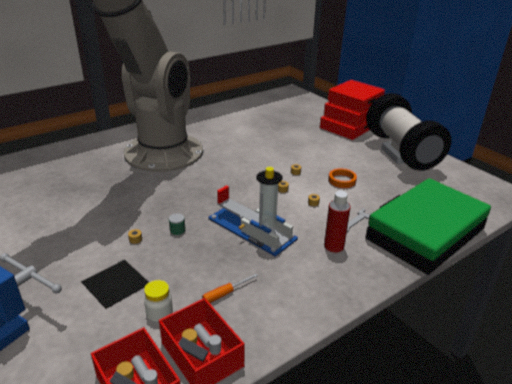

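View pics/a_top.png

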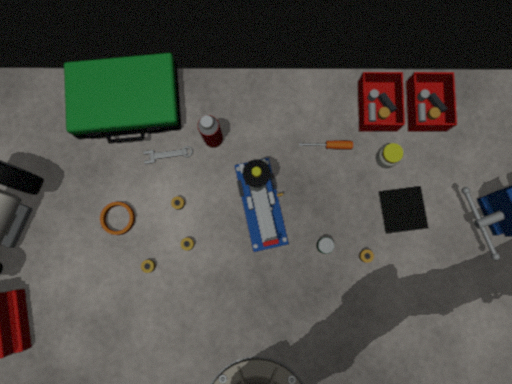

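View pics/a_wrist.png

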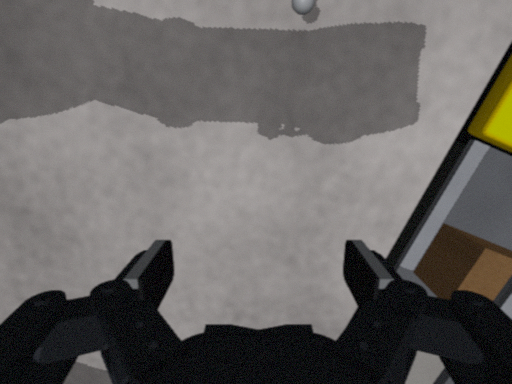

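```bash
cat > h.py <<'E'
from plant import env
import numpy as np, cv2
from scipy.optimize import least_squares
from scipy.spatial.transform import Rotation as Rn
def ray(p,uv):
    d=np.linalg.inv(p["K"])@np.array([uv[0],uv[1],1.]); d=p["R"].T@d; return -p["R"].T@p["t"], d/np.linalg.norm(d)
def onz(p,uv,z):
    c,d=ray(p,uv); return c+d*(z-c[2])/d[2]
def tri(obs):
    A=np.zeros((3,3));b=np.zeros(3);L=[]
    for p,uv in obs:
        c,d=ray(p,uv);M=np.eye(3)-np.outer(d,d);A+=M;b+=M@c;L.append((c,M))
    X=np.linalg.solve(A,b); return X,max(np.linalg.norm(M@(X-c)) for c,M in L)
def proj(p,X):
    q=p["K"]@(p["R"]@np.asarray(X)+p["t"]); return q[:2]/q[2]
def save(p,n,box=None,s=1):
    im=p["img"][:,:,::-1]
    if box: im=im[box[1]:box[3],box[0]:box[2]]
    cv2.imwrite("pics/"+n+".png",cv2.resize(im,None,fx=s,fy=s,interpolation=cv2.INTER_CUBIC))
def down(yaw):
    # tool z down, tool y (jaw axis) at world angle yaw
    y=np.array([np.cos(yaw),np.sin(yaw),0]);z=np.array([0,0,-1.]);x=np.cross(y,z)
    return Rn.from_matrix(np.c_[x,y,z]).as_rotvec()
E
python3 - <<'E'
from h import *
s=env.camera("scene");t=env.camera("top")
save(s,"b_scene",(170,140,370,270),4);save(t,"b_top",(120,130,320,280),4)
print("top from wrist etc")
for q in ("bushing1","bushing1_mid","tin","tape","spray","jar"):
    S=env.pinpoint(s,q);T=env.pinpoint(t,q)
    for a in T:
        for b in S:
            X,e=tri([(t,a["uv"]),(s,b["uv"])])
            if e<.01: print(q,np.round(a["uv"]),np.round(b["uv"]),X.round(3),e.round(4))
E
```

```text
top from wrist etc
bushing1 [367. 251.] [135. 241.] [ 0.424 -0.3    0.004] 0.0002
bushing1 [189. 245.] [284. 193.] [ 0.439  0.197 -0.016] 0.0054
bushing1 [145. 263.] [295. 170.] [0.383 0.302 0.007] 0.0074
bushing1_mid [187. 243.] [284. 185.] [0.442 0.195 0.015] 0.0013
tin [323. 245.] [179. 232.] [ 0.441 -0.181 -0.008] 0.0015
tape [119. 219.] [344. 181.] [ 0.511  0.393 -0.005] 0.0038
spray [212. 138.] [332. 245.] [ 0.738  0.131 -0.001] 0.0032
jar [383. 160.] [158. 314.] [ 0.681 -0.359 -0.011] 0.0025
```

View pics/b_scene.png

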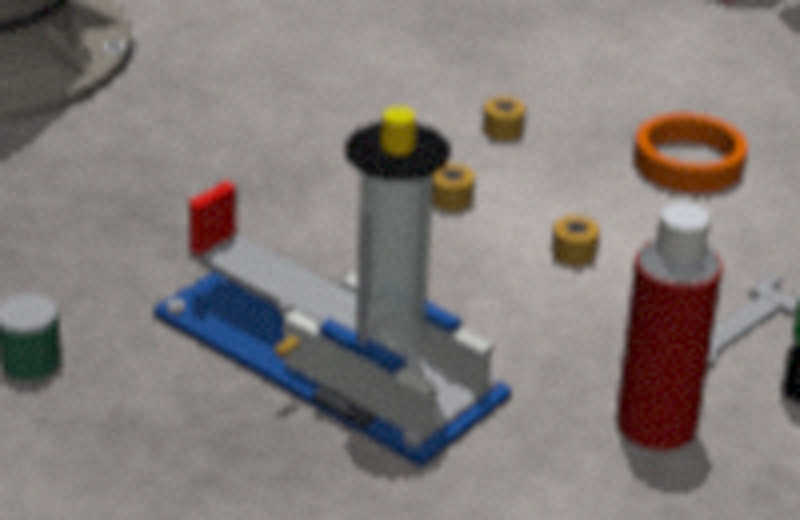

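View pics/b_top.png

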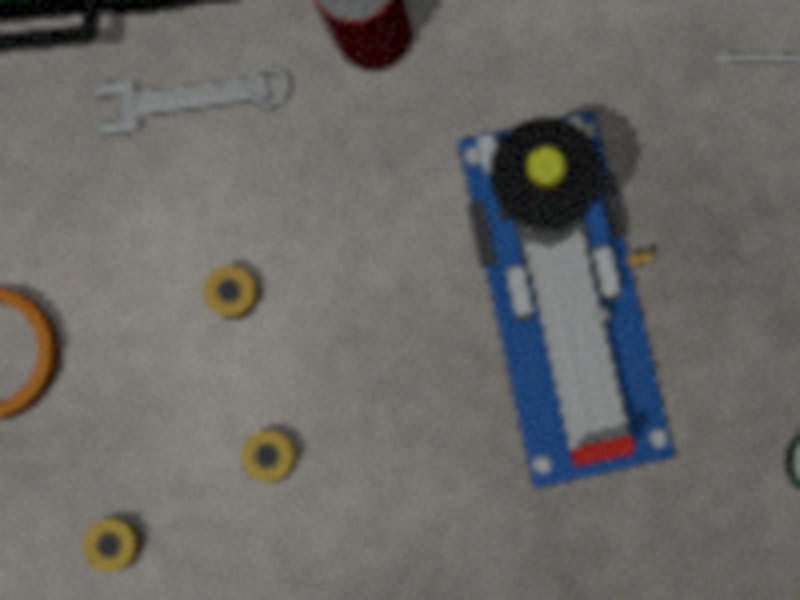

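```bash
python3 - <<'E'
from h import *
t=env.camera("top");s=env.camera("scene");w=env.camera("wrist")
o=env.get_obs();R=Rn.from_rotvec(o["tcp_rot"]).as_matrix()
print("cam in tool",(R.T@((-w["R"].T@w["t"])-o["eef_pos"])).round(3),"\n",(w["R"]@R).round(2))
for q,z in (("tube_mouth",.19),("cap",.181),("gate_tab",.078),("mat",0)):
    for n,p in (("t",t),("s",s)):
        for d in env.pinpoint(p,q)[:2]: print(n,q,np.round(d["uv"],1),onz(p,d["uv"],z).round(3),round(d["conf"],2))
b=[(178.5,201.5),(187.5,243),(148,265.5),(366.5,255)]
print([onz(t,u,.02).round(3) for u in b])
for u in [(257,172)]: print("knobtop",onz(t,u,.219).round(3))
for u,n in [((121+0,0),"")]:pass
# plate bolts in top zoom (x/4+120,y/4+130)
for u in [(470,155),(590,125),(542,465),(658,438)]: print("bolt",onz(t,(u[0]/4+120,u[1]/4+130),.012).round(3))
for x in (.40,.42,.44,.46):
  for tilt in (0,.2,.4):
    for yaw in (0,np.pi/2):
      Rm=Rn.from_euler('y',-tilt)*Rn.from_rotvec(down(yaw))
      print(x,tilt,yaw,env.inverse_kinematics([x,-.03,.065],Rm.as_rotvec()) is not None, end="; ")
E
```

```text
cam in tool [ 0.069 -0.    -0.169] 
 [[-0.    1.   -0.  ]
 [-0.96 -0.   -0.27]
 [-0.27  0.    0.96]]
t tube_mouth [255. 174.] [0.604 0.007 0.19 ] 0.72
s tube_mouth [265.9 181.4] [ 0.618 -0.014  0.19 ] 0.97
s tube_mouth [158.2 312.6] [ 0.859 -0.428  0.19 ] 0.56
t cap [257.9 174.1] [ 0.605 -0.     0.181] 0.87
s cap [268.1 183.6] [ 0.618 -0.007  0.181] 0.69
t gate_tab [268.5 243.7] [ 0.441 -0.029  0.078] 0.72
s gate_tab [219.8 189.4] [ 0.434 -0.036  0.078] 0.62
s gate_tab [158.3 312.7] [ 0.758 -0.39   0.078] 0.28
t mat [401.3 204.7] [ 0.553 -0.401  0.   ] 0.63
t mat [256.2 182.3] [0.614 0.005 0.   ] 0.42
s mat [109.8 284.7] [ 0.541 -0.418  0.   ] 0.94
[array([0.556, 0.219, 0.02 ]), array([0.442, 0.191, 0.02 ]), array([0.381, 0.297, 0.02 ]), array([ 0.414, -0.295,  0.02 ])]
knobtop [0.604 0.002 0.219]
bolt [0.65  0.058 0.012]
bolt [ 0.672 -0.026  0.012]
bolt [0.435 0.006 0.012]
bolt [ 0.454 -0.074  0.012]
0.4 0 0 True; 0.4 0 1.5707963267948966 True; 0.4 0.2 0 True; 0.4 0.2 1.5707963267948966 True; 0.4 0.4 0 False; 0.4 0.4 1.5707963267948966 False; 0.42 0 0 True; 0.42 0 1.5707963267948966 True; 0.42 0.2 0 True; 0.42 0.2 1.5707963267948966 True; 0.42 0.4 0 False; 0.42 0.4 1.5707963267948966 False; 0.44 0 0 True; 0.44 0 1.5707963267948966 True; 0.44 0.2 0 True; 0.44 0.2 1.5707963267948966 True; 0.44 0.4 0 False; 0.44 0.4 1.5707963267948966 False; 0.46 0 0 True; 0.46 0 1.5707963267948966 True; 0.46 0.2 0 True; 0.46 0.2 1.5707963267948966 True; 0.46 0.4 0 True; 0.46 0.4 1.5707963267948966 False;
```

```bash
python3 - <<'E'
from h import *
y=-np.pi/2+.21
env.movel([.251,-.627,.36],feed=.25)
env.movep([.56,-.02,.36],down(y)); 
w1=env.camera("wrist"); save(w1,"c1",None,1.5)
env.movel([.50,0.04,.36],feed=.25); w2=env.camera("wrist"); save(w2,"c2",None,1.5)
np.save("c.npy",np.array([w1,w2],dtype=object),allow_pickle=True)
for q in ("tube_mouth","cap","gate_tab"):
    A=env.pinpoint(w1,q);B=env.pinpoint(w2,q)
    for a in A[:2]:
        for b in B[:2]:
            X,e=tri([(w1,a["uv"]),(w2,b["uv"])]); print(q,np.round(a["uv"],1),np.round(b["uv"],1),X.round(4),e.round(4),a["conf"],b["conf"])
print(env.get_obs()["t"])
E
```

```text
cap [244.6 128.1] [309.1  87.1] [0.606  0.0045 0.1884] 0.0007 0.82 0.63
gate_tab [252.5 227.1] [295.4 200.1] [ 0.4432 -0.0355  0.0797] 0.0009 0.78 0.74
gate_tab [325.2 228.7] [295.4 200.1] [0.6409 0.0608 0.6682] 0.0417 0.45 0.74
6.2333
```

View pics/c1.png

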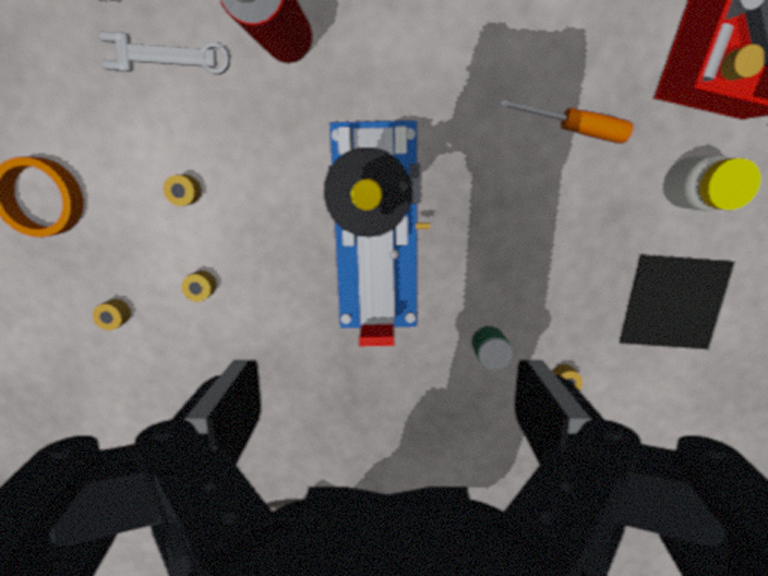

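View pics/c2.png

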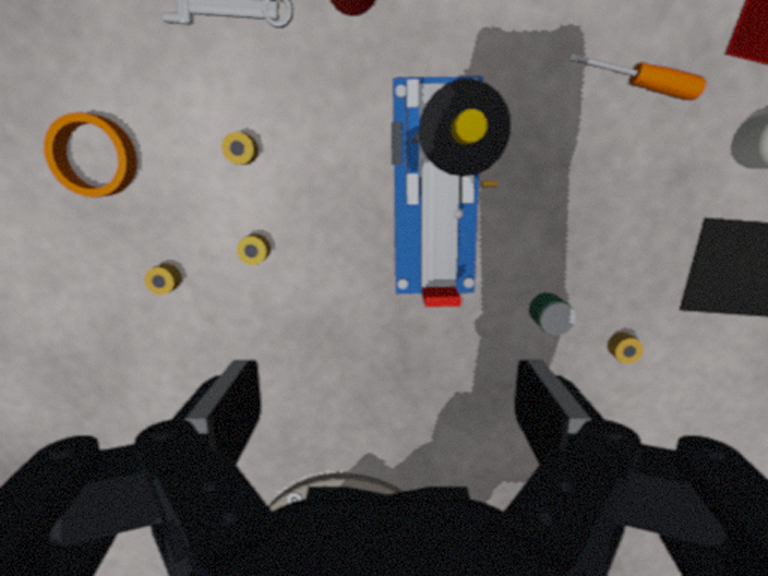

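```bash
python3 - <<'E'
from h import *
w1,w2=np.load("c.npy",allow_pickle=True)
def T(n,a,b):
    X,e=tri([(w1,np.array(a)/1.5),(w2,np.array(b)/1.5)]); print(n,X.round(4),e.round(4))
T("disc",(368,192),(465,127.5)); T("knobtop",(366,194),(471,126))
T("boltNL",(346,319),(402,284));T("boltNR",(411,318),(469,283));T("boltFL",(337,132),(401,90))
for w,ub in((w1,[(337,132),(346,319),(411,318)]),(w2,[(401,90),(402,284),(469,283)])):
    P=[onz(w,np.array(u)/1.5,.012) for u in ub];print([p.round(4) for p in P],"yaw",np.arctan2(*(P[0]-P[1])[[1,0]]))
for w,m in ((w1,"1"),(w2,"2")):
    hsv=cv2.cvtColor(w["img"],cv2.COLOR_RGB2HSV)
    mk=cv2.inRange(hsv,(15,120,60),(32,255,255)); n,l,st,c=cv2.connectedComponentsWithStats(mk)
    print(m,[(c[i].round(1),st[i][2:]) for i in range(1,n) if st[i][4]>30])
    mk=cv2.inRange(hsv,(0,150,60),(6,255,255)); n,l,st,c=cv2.connectedComponentsWithStats(mk)
    print("red",[(c[i].round(1),st[i]) for i in range(1,n) if st[i][4]>60])
print("bush mid tri")
for q in [((181.5,189.5),(239,148)),((198,287),(253,249.5)),((110,315),(162,280))]: T("spot",*q)
print("tabtop edge corners")
for w,m in((w1,(369,340)),(w2,(441,300))):pass
# mat corners
print([onz(w1,np.array(u)/1.5,.004).round(3) for u in [(640,255),(733,262),(710,349),(620,342)]])
E
python3 -c "
from h import *
w1,w2=np.load('c.npy',allow_pickle=True)
save(w1,'d1',(210,75,310,240),4);save(w2,'d2',(250,45,350,210),4)"
```

```text
disc [0.6072 0.0042 0.1929] 0.0001
knobtop [0.6066 0.0042 0.2161] 0.0004
boltNL [0.4342 0.0066 0.0089] 0.0002
boltNR [ 0.4538 -0.0744  0.0123] 0.0001
boltFL [0.6537 0.0572 0.0054] 0.001
[array([0.6541, 0.0571, 0.012 ]), array([0.4352, 0.0064, 0.012 ]), array([ 0.4537, -0.0745,  0.012 ])] yaw 0.22759883242400866
[array([0.6519, 0.0565, 0.012 ]), array([0.4352, 0.0071, 0.012 ]), array([ 0.4538, -0.0744,  0.012 ])] yaw 0.2243808936305574
1 [(array([495.8,  41.1]), array([ 29,  24, 489], dtype=int32)), (array([400.8,  83.5]), array([ 42,  20, 499], dtype=int32)), (array([ 25.2, 131.4]), array([ 48,  53, 690], dtype=int32)), (array([486.4, 122.2]), array([  41,   34, 1103], dtype=int32)), (array([121.1, 126. ]), array([ 25,  20, 297], dtype=int32)), (array([243.7, 129.2]), array([ 22,  22, 370], dtype=int32)), (array([132.6, 189.8]), array([ 23,  20, 265], dtype=int32)), (array([ 74.1, 208.9]), array([ 25,  20, 290], dtype=int32)), (array([379.1, 249.4]), array([ 19,  17, 140], dtype=int32))]
red [(array([176.2,  21.6]), array([155,   0,  35,  40, 186], dtype=int32)), (array([474.8,  43.7
[... 344 characters left out ...]
ray([ 23,  21, 289], dtype=int32)), (array([325.8, 122.2]), array([10,  5, 38], dtype=int32)), (array([168.9, 165.5]), array([ 22,  19, 242], dtype=int32)), (array([108.4, 185.2]), array([ 23,  20, 280], dtype=int32)), (array([416.1, 231.2]), array([ 22,  20, 280], dtype=int32))]
red [(array([500.7,  21.7]), array([485,   0,  27,  42, 653], dtype=int32)), (array([294.2, 198.3]), array([283, 192,  24,  12, 227], dtype=int32))]
bush mid tri
spot [0.5536 0.2252 0.0105] 0.0001
spot [0.4416 0.1921 0.0196] 0.0002
spot [0.3793 0.2994 0.0145] 0.0005
tabtop edge corners
[array([ 0.591, -0.336,  0.004]), array([ 0.606, -0.453,  0.004]), array([ 0.49 , -0.473,  0.004]), array([ 0.475, -0.352,  0.004])]
```

View pics/d1.png

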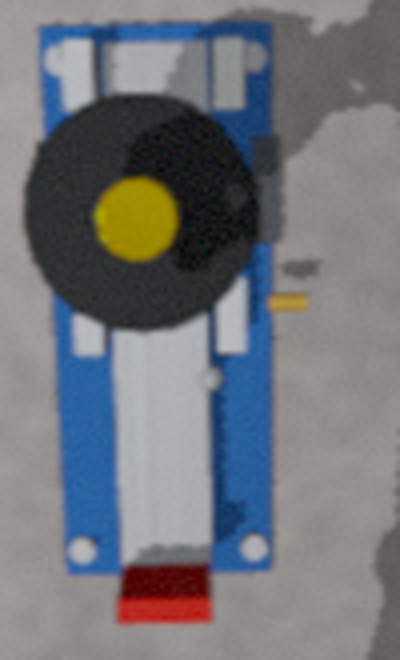

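View pics/d2.png

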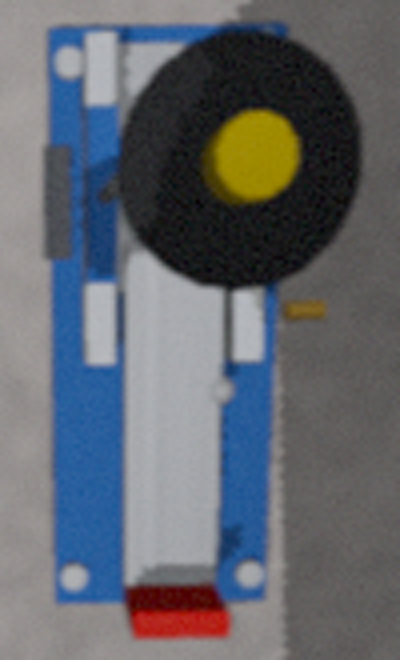

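```bash
python3 - <<'E'
from h import *
w1,w2=np.load("c.npy",allow_pickle=True)
tube=np.array([.6070,.0042]);yaw=.226;ex=np.array([np.cos(yaw),np.sin(yaw)]);ey=np.array([-ex[1],ex[0]])
X,e=tri([(w1,(251.2,230)),(w2,(295.3,203.8))]);print(X,e)
for w,u in((w1,(251.2,230)),(w2,(295.3,203.8))):
    P=onz(w,u,.09)[:2]; d=P-tube;print(P,"along",d@ex,"lat",d@ey)
for w,ub in((w1,[(337,132),(346,319),(411,318)]),(w2,[(401,90),(402,284),(469,283)])):
    for u in ub: d=onz(w,np.array(u)/1.5,.012)[:2]-tube; print("bolt",(d@ex).round(4),(d@ey).round(4))
E
```

```text
[ 0.43981951 -0.03463432  0.08687432] 0.00015387545080810137
[ 0.44126857 -0.03433021] along -0.17015085166378852 lat -0.00041313118728871233
[ 0.4405991  -0.03411539] along -0.17075516013242337 lat -5.3762743273976056e-05
bolt 0.0577 0.041
bolt -0.167 0.0406
bolt -0.1671 -0.0424
bolt 0.0555 0.0409
bolt -0.1668 0.0413
bolt -0.1669 -0.0423
```

```bash
cat >> h.py <<'E'
tube=np.array([.6070,.0042]);yaw=.226;ex=np.array([np.cos(yaw),np.sin(yaw)]);ey=np.array([-ex[1],ex[0]])
def F(a,l,z): return np.r_[tube+a*ex+l*ey,z]
YD=-np.pi/2+yaw
E
python3 - <<'E'
from h import *
env.command_gripper(0)
env.movep(F(-.225,0,.2),down(YD))
env.movel(F(-.225,0,.066),feed=.15)
for a in [-.19,-.183,-.178,-.17,-.162]+[-.160+.002*i for i in range(0,8)]:
    env.movel(F(a,0,.066),feed=.08); o=env.get_obs(); p=o["eef_pos"]
    print(a,"along",((p[:2]-tube)@ex).round(4),"z",p[2].round(4),"Fx",(o["wrist_force"][:2]@ex).round(2),o["wrist_force"].round(1))
    if a>-.15 and abs(o["wrist_force"][:2]@ex)>25: break
t=env.camera("top");save(t,"e_top",(210,130,310,270),5)
print(o["t"])
E
```

```text
-0.19 along -0.1902 z 0.0658 Fx -0.39 [-0.6  0.9  0. ]
-0.183 along -0.1827 z 0.066 Fx 0.1 [ 0.   0.3 -0.6]
-0.178 along -0.1777 z 0.066 Fx -0.48 [-0.5 -0.2 -0.5]
-0.17 along -0.1697 z 0.066 Fx -0.92 [-0.7 -1.1 -0.5]
-0.162 along -0.1617 z 0.066 Fx -0.2 [-0.2  0.1  0.1]
-0.16 along -0.1601 z 0.066 Fx 0.46 [0.3 0.7 0.6]
-0.158 along -0.1579 z 0.066 Fx -0.72 [-0.5 -1.2 -0.1]
-0.156 along -0.1559 z 0.066 Fx -0.4 [-0.5  0.4 -0.6]
-0.154 along -0.1539 z 0.066 Fx 0.19 [0.1 0.6 0.3]
-0.152 along -0.1519 z 0.066 Fx -0.18 [-0.1 -0.2 -0.8]
-0.15 along -0.1499 z 0.066 Fx -0.38 [-0.2 -1.   0.1]
-0.148 along -0.1479 z 0.066 Fx -0.44 [-0.4 -0.3 -0.5]
-0.146 along -0.1459 z 0.066 Fx 0.26 [ 0.2  0.2 -0.5]
12.4833
```

```bash
python3 - <<'E'
from h import *
save(env.camera("wrist"),"e_w",None,1.5)
save(env.camera("scene"),"e_s",(170,140,370,270),4)
E
```

```text
(no output)
```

View pics/e_w.png

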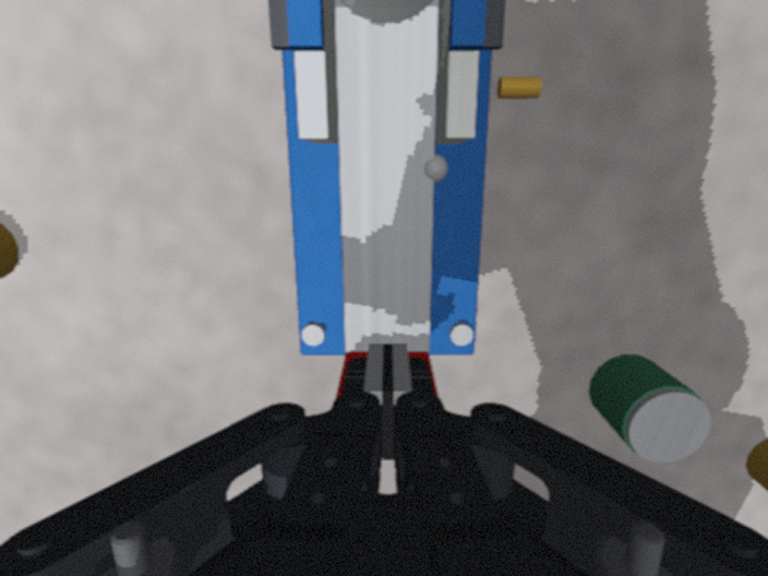

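View pics/e_s.png

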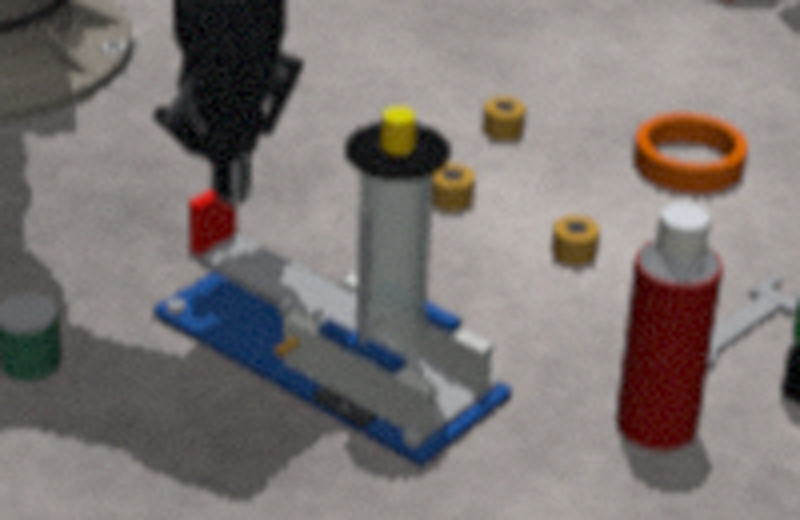

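View pics/e_top.png

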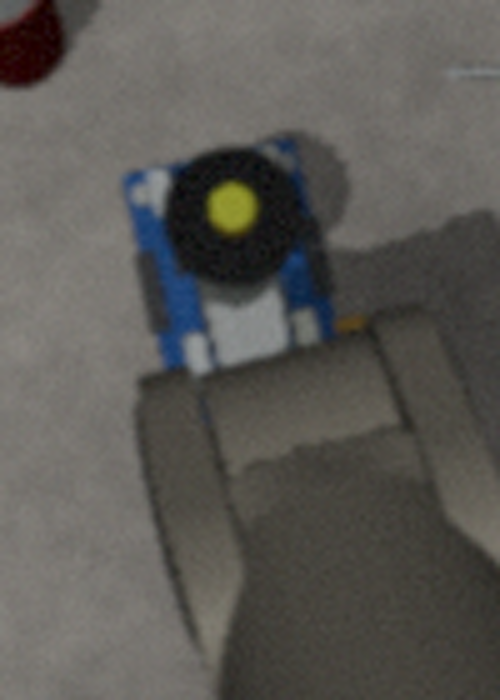

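```bash
python3 - <<'E'
from h import *
s=env.camera("scene");w=env.camera("wrist");o=env.get_obs();p=o["eef_pos"];print(p,o["tcp_rot"],down(YD),o["width"],(p[:2]-tube)@ex,(p[:2]-tube)@ey)
for n,c,f in (("scene",s,lambda u:(u-[170,140])*4),("wrist",w,lambda u:u*1.5)):
    print(n,"tcp",f(proj(c,p)).round(), "tab outer top corners as start",[f(proj(c,F(-.1705,l,.09))).round() for l in (-.02,.02)],"inner",[f(proj(c,F(-.1585,l,.09))).round() for l in (-.02,.02)],"bolts",[f(proj(c,F(-.167,l,.012))).round() for l in (-.0415,.0415)])
im=s["img"].copy()
save(s,"f_s",(205,160,245,210),12)
save(w,"f_w",(200,210,320,300),6)
E
```

```text
[ 0.46466216 -0.02852349  0.06600455] [ 3.12152604e+00  3.54240025e-01 -4.65781358e-05] [3.12155649 0.35424495 0.        ] -0.00022700975528545743 -0.14605097956485505 3.862363133944789e-06
scene tcp [232. 227.] tab outer top corners as start [array([186., 198.]), array([226., 176.])] inner [array([199., 204.]), array([238., 182.])] bolts [array([172., 303.]), array([251., 255.])]
wrist tcp [388. 337.] tab outer top corners as start [array([440., 420.]), array([336., 420.])] inner [array([441., 392.]), array([335., 392.])] bolts [array([462., 335.]), array([313., 336.])]
```

View pics/f_s.png

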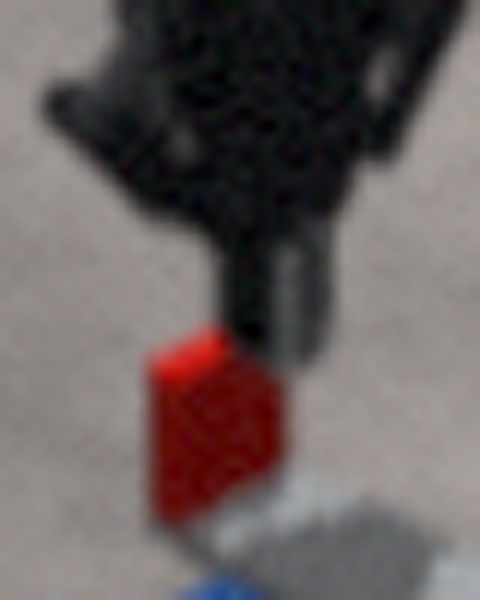

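View pics/f_w.png

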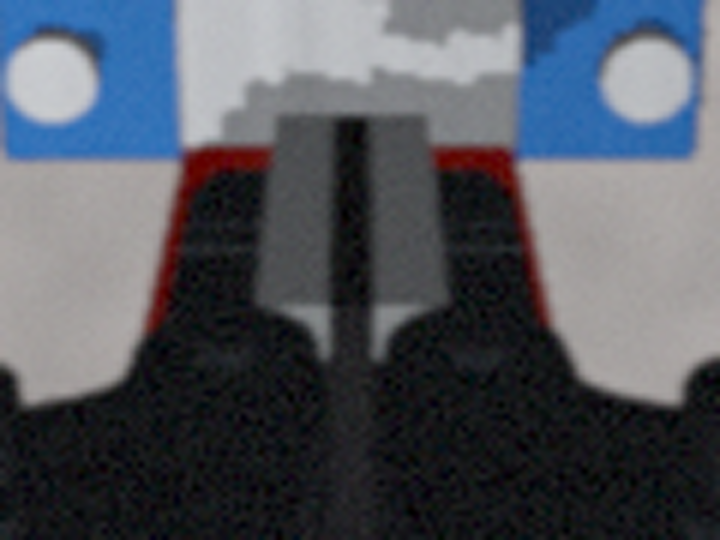

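```bash
python3 - <<'E'
from h import *
s=env.camera("scene");w=env.camera("wrist")
X,e=tri([(w,(258.7,229.2)),(s,(228.2,190.7))]);print(X,e,(X[:2]-tube)@ex,(X[:2]-tube)@ey)
o=env.get_obs();print(o["wrist_force"],o["moment"])
S=env.silhouettes(s,"gate");m=S[0]["pixels"];print(S[0]["conf"])
hsv=cv2.cvtColor(s["img"],cv2.COLOR_RGB2HSV)
for r in range(184,206): print(r,[tuple(int(v) for v in s["img"][r,c]) for c in range(216,234,2)])
E
```

```text
[ 0.4695233  -0.02841218  0.08847276] 0.0018451744337688542 -0.14128851122643563 -0.0009769455043127863
[ 0.02646643 -0.57627809 -0.1569233 ] [0.00845219 0.02922201 0.04754385]
0.86
184 [(150, 141, 141), (152, 145, 142), (149, 142, 142), (119, 115, 112), (15, 20, 19), (8, 16, 18), (70, 71, 75), (47, 49, 50), (82, 82, 81)]
185 [(152, 145, 143), (150, 145, 141), (149, 144, 140), (117, 114, 109), (11, 17, 16), (28, 28, 26), (73, 72, 74), (47, 48, 48), (83, 80, 81)]
186 [(152, 145, 142), (153, 150, 146), (155, 147, 145), (125, 106, 104), (8, 13, 8), (11, 16, 17), (73, 76, 76), (51, 51, 51), (88, 88, 87)]
187 [(147, 142, 140), (152, 146, 143), (159, 136, 134), (166, 85, 82), (28, 17, 19), (7, 15, 17), (72, 72, 76), (54, 53, 56), (103, 99, 97)]
188 [(145, 140, 136), (156, 134, 129), (186, 101, 96), (192, 45, 45), (59, 28, 29), (14, 18, 20), (60, 63, 63), (51, 54, 56), (113, 108, 107)]
189 [(145, 134, 132), (183, 97, 96), (208, 57, 54), (193, 25, 17), (83, 28, 32), (43, 33, 33), (62, 66, 64), (66, 67, 68), (128, 124, 122)]
190 [(148, 135, 132), (188, 55, 50), (196, 23, 14), (155, 25, 14), (
[... 1487 characters left out ...]
0, 6), (90, 28, 24), (90, 67, 70), (98, 96, 97), (132, 137, 138), (160, 162, 164), (153, 152, 157)]
202 [(136, 127, 125), (94, 29, 30), (93, 27, 25), (97, 61, 60), (103, 101, 104), (110, 111, 116), (156, 157, 159), (153, 154, 157), (145, 145, 148)]
203 [(138, 130, 130), (92, 57, 57), (91, 54, 52), (99, 88, 90), (130, 134, 135), (129, 130, 133), (144, 146, 149), (129, 129, 130), (123, 123, 124)]
204 [(136, 134, 131), (100, 90, 90), (90, 75, 78), (103, 102, 106), (147, 149, 151), (122, 124, 125), (122, 124, 125), (103, 103, 105), (101, 102, 103)]
205 [(144, 137, 137), (127, 123, 120), (90, 89, 88), (98, 99, 100), (127, 129, 133), (103, 102, 106), (101, 104, 106), (97, 99, 101), (99, 102, 104)]
```

```bash
python3 - <<'E'
from h import *
env.movel(F(-.225,0,.066),feed=.15)
env.movel(F(-.225,0,.045),feed=.1)
s=env.camera("scene");w=env.camera("wrist")
o=env.get_obs();p=o["eef_pos"];print(p,o["wrist_force"])
save(s,"g_s",(195,150,245,210),10);save(w,"g_w",None,1.5)
f=lambda u:(u-[195,150])*10
for z in (0,.01,.02,.03): print(z,f(proj(s,p+[0,0,z])),proj(w,p+[0,0,z])*1.5)
E
```

```text
[ 0.38812409 -0.04598495  0.04524593] [-0.14987443  0.14691896 -0.62014355]
0 [138.59804591 428.47200558] [388.02187492 337.25643778]
0.01 [137.41376034 399.97395085] [388.06880766 346.72440092]
0.02 [136.2202553  371.25404342] [388.12129895 357.31371782]
0.03 [135.01742271 342.30968255] [388.18039846 369.23614223]
```

View pics/g_s.png

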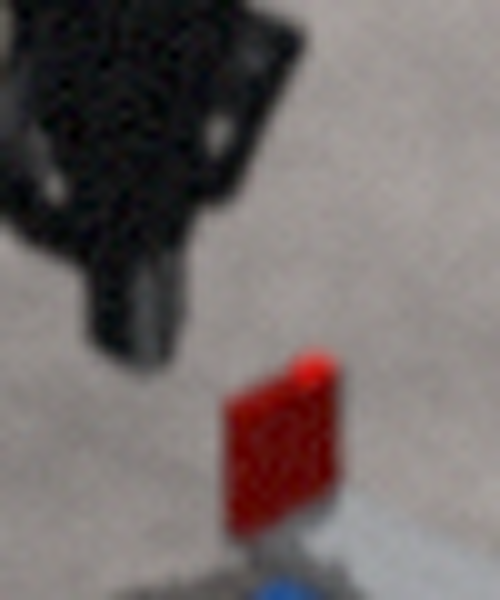

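View pics/g_w.png

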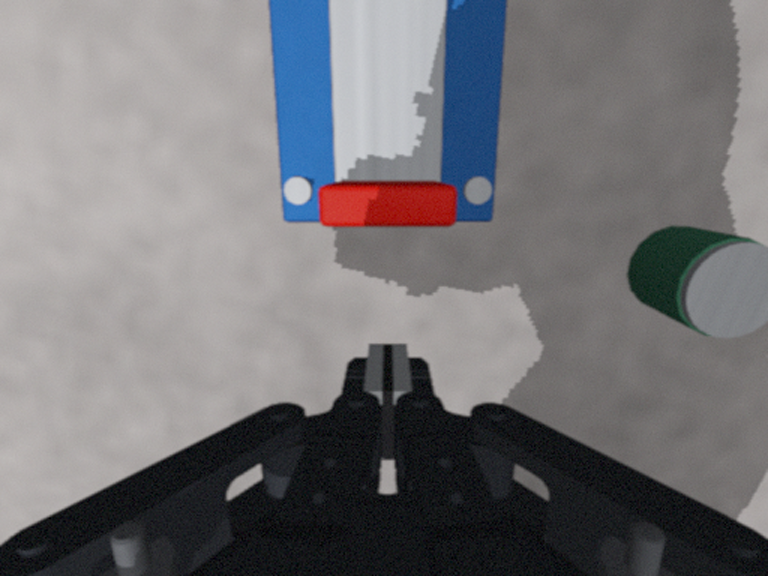

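```bash
python3 - <<'E'
from h import *
def st(a,feed=.06):
    env.movel(F(a,0,.042),feed=feed); o=env.get_obs(); p=o["eef_pos"]
    print(a,"along",((p[:2]-tube)@ex).round(4),"Fx",(o["wrist_force"][:2]@ex).round(2),o["wrist_force"].round(1)); return o
for a in [-.195,-.185,-.175,-.165]+[-.162+.002*i for i in range(0,10)]:
    o=st(a)
    if abs(o["wrist_force"][:2]@ex)>30: break
w=env.camera("wrist");save(w,"h_w",None,1.5);s=env.camera("scene");save(s,"h_s",(170,140,370,270),4);print(o["t"])
E
```

```text
-0.195 along -0.1952 Fx -0.17 [-0.1 -0.5  0.3]
-0.185 along -0.1847 Fx 0.17 [ 0.1  0.3 -1.4]
-0.175 along -0.1746 Fx -0.02 [-0.2  0.6 -0.7]
-0.165 along -0.1647 Fx -0.11 [-0.1 -0.1  0.1]
-0.162 along -0.1619 Fx -0.5 [-0.6  0.5 -0.4]
-0.16 along -0.1598 Fx -0.06 [-0.2  0.8 -0.5]
-0.158 along -0.1578 Fx -0.15 [-0.1 -0.2 -0.6]
-0.156 along -0.156 Fx -1.01 [-0.9 -0.6  0.5]
-0.154 along -0.1547 Fx -5.09 [-5.2 -0.3  4.5]
-0.152 along -0.1524 Fx -4.56 [-4.6 -0.1  0.4]
-0.15 along -0.1493 Fx -0.24 [-0.1 -0.6  1.2]
-0.148 along -0.1477 Fx 0.01 [ 0.2 -0.9 -0.1]
-0.14600000000000002 along -0.1458 Fx 0.04 [0.  0.  0.8]
-0.14400000000000002 along -0.1439 Fx -0.98 [-1.1  0.4 -0.1]
18.1167
```

View pics/h_w.png

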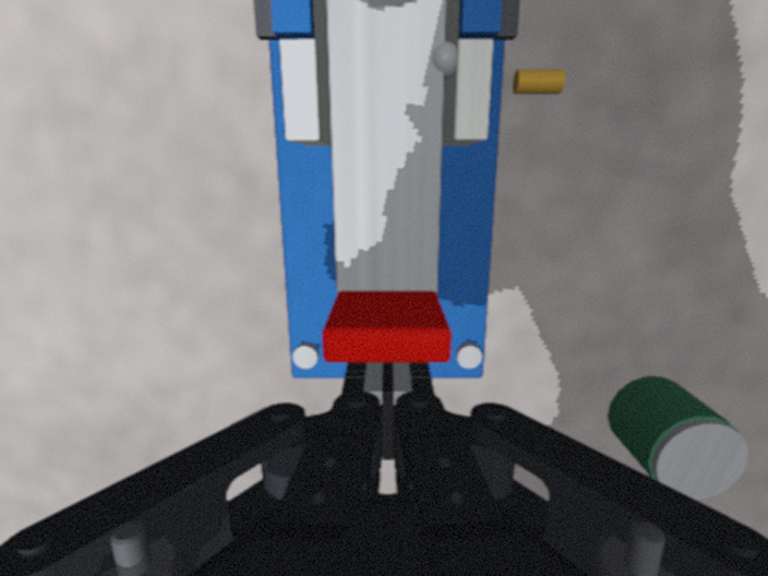

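View pics/h_s.png

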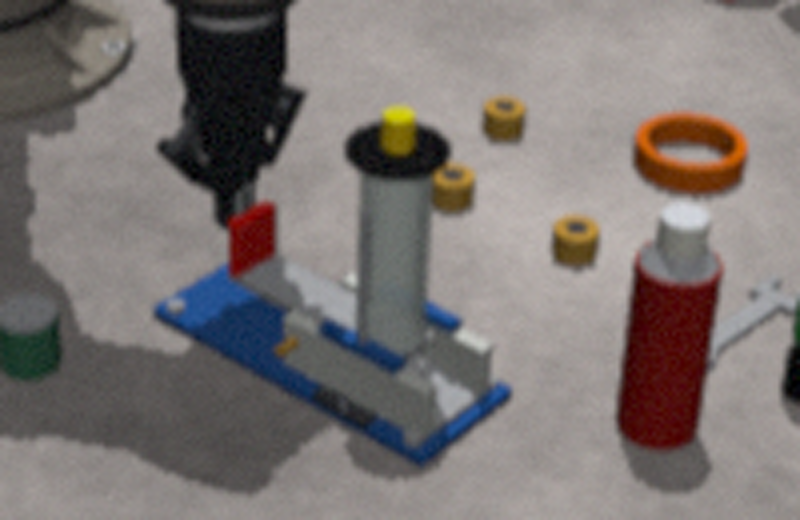

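```bash
python3 - <<'E'
from h import *
w=env.camera("wrist")
P=onz(w,(387/1.5,361/1.5),.09);d=P[:2]-tube;print("tab outer along",d@ex,d@ey,"should be -.133")
env.movel(F(-.225,0,.042),feed=.2)
w=env.camera("wrist")
save(w,"i_w",(200,0,330,200),4)
env.command_gripper(.038);print(env.get_obs()["width"])
env.movel(F(-.225,0,-.006),feed=.15)
z=-.006
while z>-.03:
    z-=.001; env.movel(F(-.225,0,z),feed=.05); o=env.get_obs()
    if abs(o["wrist_force"][2])>4: break
print("contact",z,o["eef_pos"],o["wrist_force"],o["t"])
env.movel(F(-.225,0,.05),feed=.2)
E
```

```text
tab outer along -0.1323454782516602 0.0003172963942363153 should be -.133
0.03767153330913069
contact -0.02900000000000002 [ 0.38779048 -0.04628297 -0.0282743 ] [-8.15594562  2.18845912 36.36581753] 25.5417
```

View pics/i_w.png

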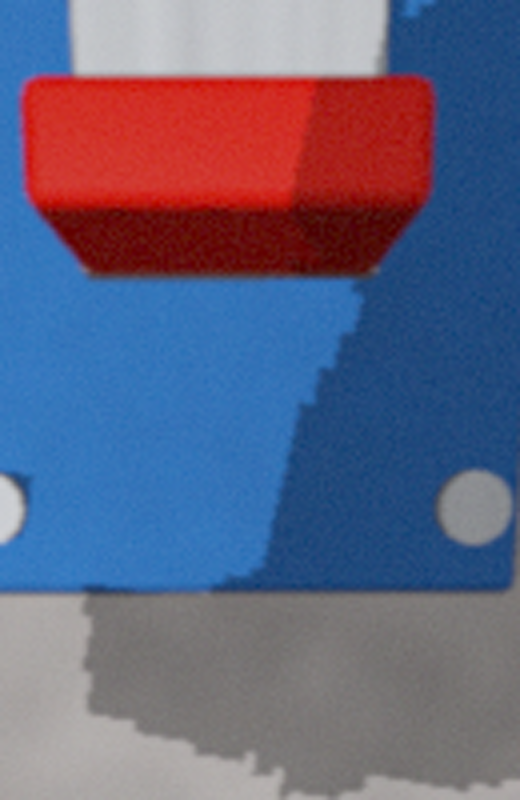

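```bash
cat >> h.py <<'E'
mat=np.array([.5405,-.4035])
def radyaw(p): return -np.pi/2+np.arctan2(p[1],p[0])
def st(n=""):
    o=env.get_obs();print(n,"t",round(o["t"],1),"p",o["eef_pos"].round(4),"F",o["wrist_force"].round(1),"w",o["width"].round(4));return o
E
python3 - <<'E'
from h import *
env.movel(F(-.225,0,.30),feed=.3)
env.command_gripper(.06)
env.movep(F(0,0,.25),down(YD))
env.movel(F(0,0,.1735),feed=.15); st("at knob")
env.command_gripper(0.0); st("grip")
save(env.camera("wrist"),"j1",None,1)
env.movel(F(0,0,.20),feed=.08);env.movel(F(0,0,.30),feed=.2); st("lift")
save(env.camera("wrist"),"j2",None,1);save(env.camera("scene"),"j3",(170,100,370,270),3)
E
python3 -c "
import cv2,numpy as np
a=cv2.imread('pics/j1.png');b=cv2.imread('pics/j2.png');cv2.imwrite('pics/j12.png',cv2.resize(np.hstack([a,b]),(800,300)))"
```

```text
Traceback (most recent call last):
  File "h.py", line 30, in st
    o=env.get_obs();print(n,"t",round(o["t"],1),"p",o["eef_pos"].round(4),"F",o["wrist_force"].round(1),"w",o["width"].round(4));return o
                                                                                                            ^^^^^^^^^^^^^^^^
AttributeError: 'float' object has no attribute 'round'
[ WARN:0@0.007] global loadsave.cpp:275 findDecoder imread_('pics/j1.png'): can't open/read file: check file path/integrity
[ WARN:0@0.007] global loadsave.cpp:275 findDecoder imread_('pics/j2.png'): can't open/read file: check file path/integrity
Traceback (most recent call last):
cv2.error: OpenCV(4.12.0) :-1: error: (-5:Bad argument) in function 'resize'
> Overload resolution failed:
>  - src data type = object is not supported
>  - Expected Ptr<cv::UMat> for argument 'src'
```

```bash
sed -i 's/o\["width"\].round(4)/round(float(o["width"]),4)/' h.py
python3 - <<'E'
from h import *
st("at knob")
env.command_gripper(0.0); st("grip")
a=env.camera("wrist")
env.movel(F(0,0,.20),feed=.08);env.movel(F(0,0,.30),feed=.2); st("lift")
b=env.camera("wrist");save(env.camera("scene"),"j3",(170,100,370,270),3)
cv2.imwrite('pics/j12.png',cv2.resize(np.hstack([a["img"],b["img"]])[:,:,::-1],(800,300)))
E
```

```text
at knob t 29.0 p [0.6073 0.0042 0.1747] F [-0.9 -0.2  0.6] w 0.06
grip t 29.4 p [0.6075 0.0042 0.1745] F [-1.  -0.5  7.8] w 0.0195
lift t 30.6 p [0.6065 0.004  0.2987] F [-1.1 -0.9 -2.2] w 0.0195
```

View pics/j12.png

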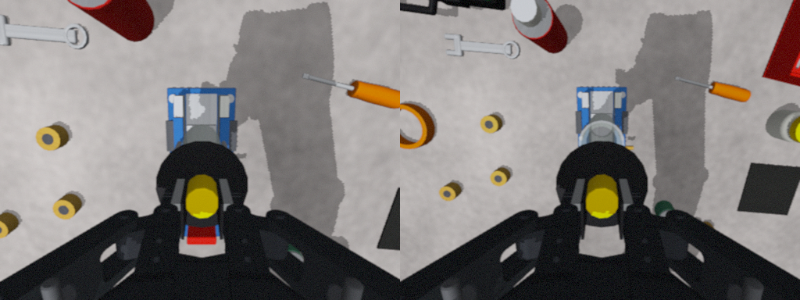

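View pics/j3.png

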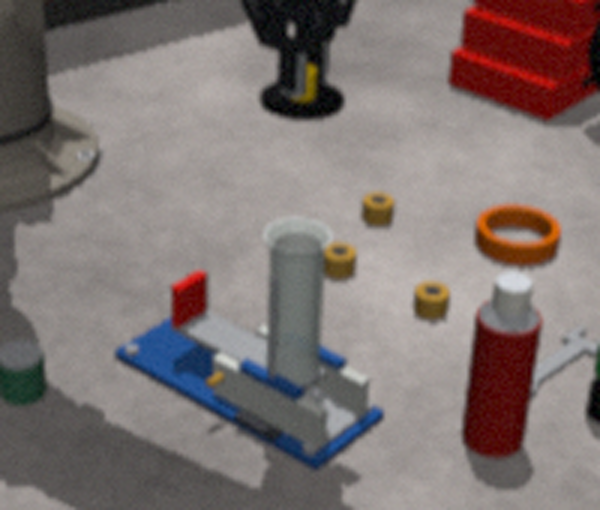

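```bash
python3 - <<'E'
from h import *
yw=radyaw(mat)
env.movep([*mat,.15],down(yw)); st("over")
env.movel([*mat,.02],feed=.15);env.movel([*mat,-.001],feed=.05); st("down")
o=env.get_obs()
if o["wrist_force"][2]<2:
    env.movel([*mat,-.0025],feed=.03); st("down2")
env.command_gripper(.05); st("open")
env.movel([*mat,.10],feed=.15)
w=env.camera("wrist");save(w,"k_w",None,1.5);save(env.camera("scene"),"k_s",(60,200,200,340),4)
E
```

```text
over t 32.3 p [ 0.5419 -0.4018  0.1507] F [ 0.1  0.6 -0.1] w 0.0199
down t 33.9 p [ 0.5404 -0.4034 -0.0014] F [ 1.  -0.1  0.2] w 0.0197
down2 t 34.2 p [ 0.5406 -0.4036 -0.0024] F [-0.1  0.3  1. ] w 0.0196
open t 34.6 p [ 0.5405 -0.4035 -0.0025] F [0.5 0.1 0.1] w 0.05
```

View pics/k_w.png

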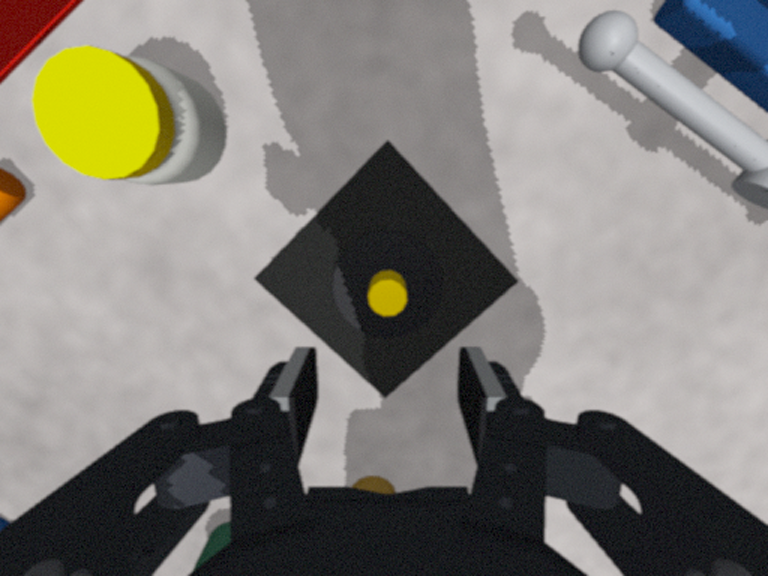

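View pics/k_s.png

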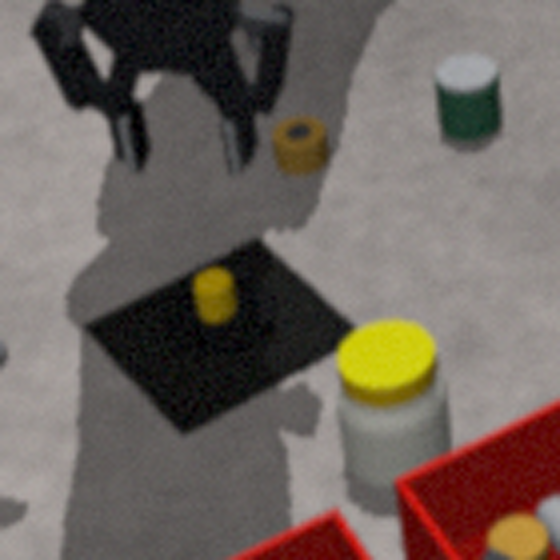

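```bash
cat >> h.py <<'E'
def spot(w,guess,rad=45):
    """centre of the brass disc's dark spot near guessed pixel"""
    hsv=cv2.cvtColor(w["img"],cv2.COLOR_RGB2HSV)
    mk=cv2.inRange(hsv,(12,90,40),(32,255,255))
    mk=cv2.morphologyEx(mk,cv2.MORPH_OPEN,np.ones((3,3),np.uint8))
    cs,h=cv2.findContours(mk,cv2.RETR_CCOMP,cv2.CHAIN_APPROX_NONE)
    best=None
    for i,c in enumerate(cs):
        if h[0][i][3]<0 and cv2.contourArea(c)>60:
            m=cv2.moments(c);u=np.array([m["m10"],m["m01"]])/m["m00"]
            ho=None;k=h[0][i][2];ha=0
            while k>=0:
                a=cv2.contourArea(cs[k])
                if a>ha and a>8: mm=cv2.moments(cs[k]);ho=np.array([mm["m10"],mm["m01"]])/mm["m00"];ha=a
                k=h[0][k][0]
            d=np.linalg.norm(u-guess)
            if d<rad and (best is None or d<best[0]): best=(d,u,ho,cv2.contourArea(c))
    return best
def hover(xy,z=.10,jy=None,n=None):
    jy=radyaw(xy) if jy is None else jy
    env.movep([*xy,z],down(jy))
    w=env.camera("wrist"); g=proj(w,[*xy,.024]); b=spot(w,g,70)
    if n: save(w,n,None,1)
    if b is None: print("not seen");return None,w,None
    u=b[2] if b[2] is not None else b[1]
    X=onz(w,u,.024); print("bushing",X.round(4),"u",u.round(1),"hole",b[2] is not None,"area",b[3]); return X[:2],w,u
E
python3 - <<'E'
from h import *
w1,w2=np.load("c.npy",allow_pickle=True)
g=onz(w2,(416.1,231.2),.018)[:2];print(g)
env.command_gripper(.07)
env.movel([*mat,.14],feed=.3)
X,w,u=hover(g,.12,n="l1")
b=spot(w2,(416,231),20);u2=b[2] if b[2] is not None else b[1]
print("tri",tri([(w,u),(w2,u2)]));st()
E
```

```text
[ 0.41452639 -0.29046308]
bushing [ 0.4125 -0.2943  0.024 ] u [262.2 186.3] hole True area 1072.0
tri (array([ 0.41241157, -0.29428366,  0.02430243]), np.float64(0.00010824176403428176))
 t 36.9 p [ 0.4149 -0.2908  0.1199] F [ 1.1  0.4 -0.2] w 0.07
```

View pics/l1.png

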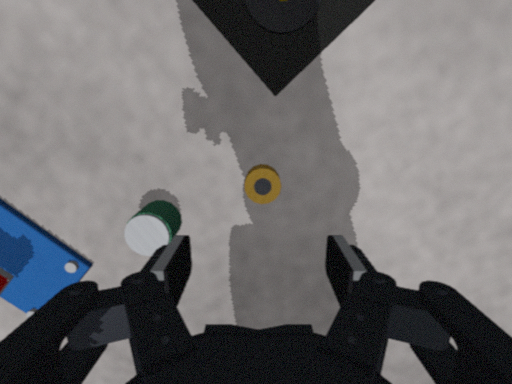

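```bash
cat >> h.py <<'E'
def grab(X,jy=None,z=-.0135):
    jy=radyaw(X) if jy is None else jy
    env.movel([*X,.03],feed=.2,ori=down(jy)); env.movel([*X,z],feed=.08); st("low")
    env.command_gripper(0.0); st("grip")
    env.movel([*X,z+.02],feed=.06); env.movel([*X,.20],feed=.25); return st("lift")
E
python3 - <<'E'
from h import *
grab(np.array([.4125,-.2943]))
save(env.camera("wrist"),"m0",None,1)
env.movel([.4125,-.2943,.30],feed=.3)
env.movep(F(-.07,-.03,.32),down(YD)); st()
a=env.camera("wrist");save(a,"m1",(180,20,340,180),5)
env.movel(F(-.07,.03,.32),feed=.3);b=env.camera("wrist");save(b,"m2",(180,20,340,180),5)
np.save("m.npy",np.array([a,b],dtype=object),allow_pickle=True)
print(proj(a,F(0,0,.19)),proj(b,F(0,0,.19)))
E
```

```text
low t 38.2 p [ 0.4126 -0.2943 -0.0134] F [0.4 0.9 0.7] w 0.0701
grip t 38.6 p [ 0.4128 -0.2945 -0.0127] F [-3.   1.7 13.2] w 0.0332
lift t 40.0 p [ 0.4118 -0.2939  0.1987] F [-0.5 -0.3 -2.5] w 0.0329
 t 41.7 p [ 0.5451 -0.0427  0.3195] F [-0.2 -0.1 -1.8] w 0.0327
[226.14690764 109.99272273] [287.95657507 110.52729184]
```

View pics/m0.png

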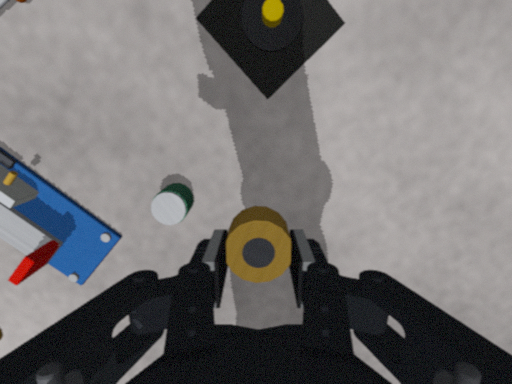

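View pics/m1.png

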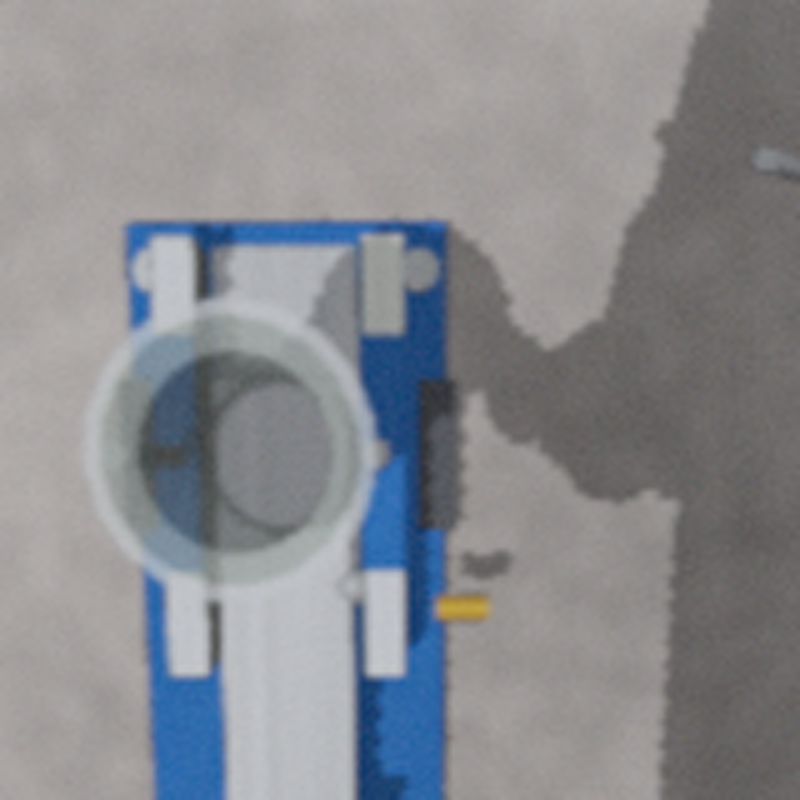

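View pics/m2.png

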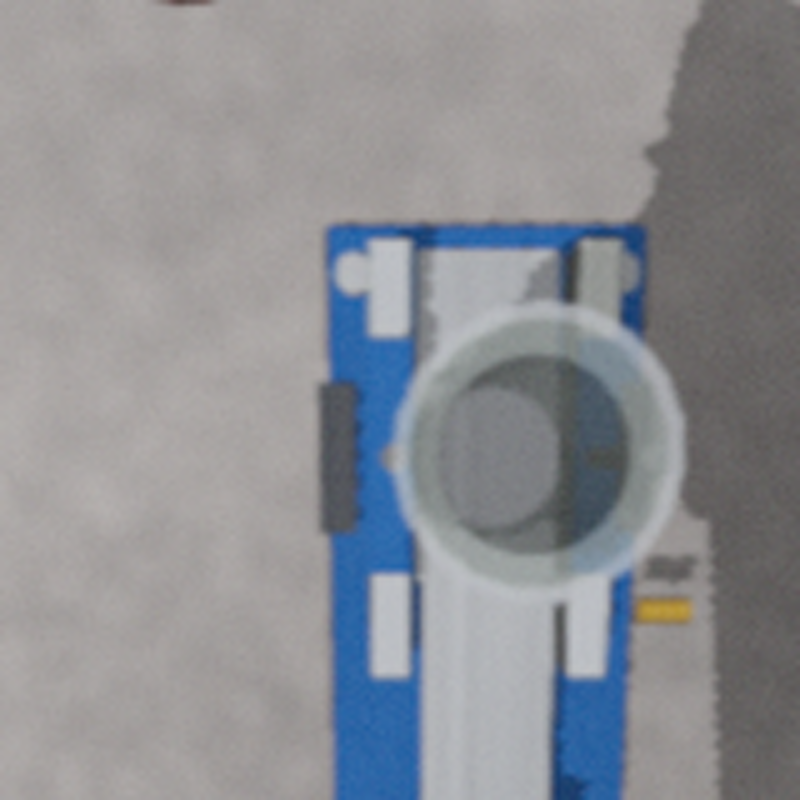

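```bash
python3 - <<'E'
from h import *
a,b=np.load("m.npy",allow_pickle=True)
X,e=tri([(a,(226.3,108.5)),(b,(288.2,109.6))]);print(X,e,(X[:2]-tube)@ex,(X[:2]-tube)@ey)
for w,u in((a,(226.3,108.5)),(b,(288.2,109.6))): d=onz(w,u,.19)[:2]-tube;print(d@ex,d@ey)
env.movel(F(.0012,0,.235),feed=.2);o=st()
s=env.camera("scene");u=proj(s,o["eef_pos"]);print(u)
x,y=int(u[0]),int(u[1]);save(s,"n_s",(x-35,y-50,x+35,y+30),9)
E
```

```text
[0.60818065 0.00425418 0.19011586] 0.0002692442110886416 0.0011627726254639554 -0.00021175811433906593
0.0014332644306642144 -0.00020287460939997674
0.0008944777243492336 -0.00021971296150652685
 t 42.8 p [0.608  0.0044 0.2355] F [-1.   0.7 -0.6] w 0.0329
[269.8535302 161.8461547]
```

View pics/n_s.png

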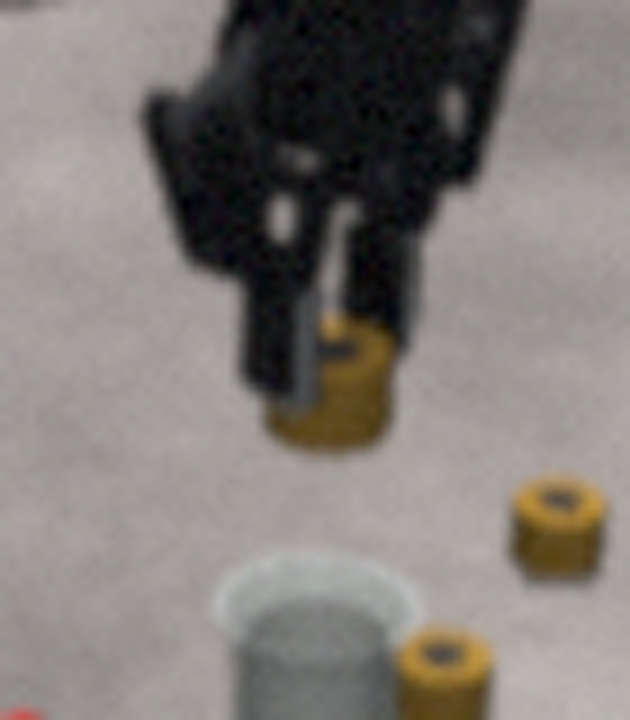

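```bash
cat >> h.py <<'E'
tube=tube+.0012*ex
def insert(zend=.165):
    env.movel(F(0,0,.185),feed=.1)
    for z in (.178,.172,.168,zend):
        env.movel(F(0,0,z),feed=.06);o=env.get_obs()
        if o["wrist_force"][2]>6 : print("contact",z,o["wrist_force"]);break
    st("in")
    env.command_gripper(.075); st("rel"); env.sleep(.3)
    env.movel(F(0,0,.26),feed=.2)
    s=env.camera("scene");return s
E
python3 - <<'E'
from h import *
s=insert();save(s,"o_s",(240,150,300,230),8)
env.movel(F(-.07,0,.32),feed=.3);w=env.camera("wrist");save(w,"o_w",(180,20,340,180),5);st()
E
```

```text
in t 44.5 p [0.6081 0.0045 0.1648] F [ 0.  -0.5 -1.4] w 0.0332
rel t 45.0 p [0.6082 0.0045 0.1651] F [ 0.1 -0.2  0.5] w 0.0748
 t 46.5 p [ 0.5398 -0.0115  0.3193] F [-1.4  0.3  0.1] w 0.0749
```

View pics/o_s.png

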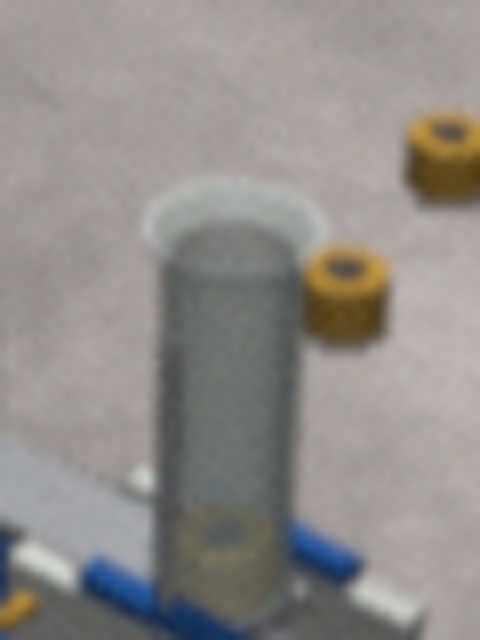

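View pics/o_w.png

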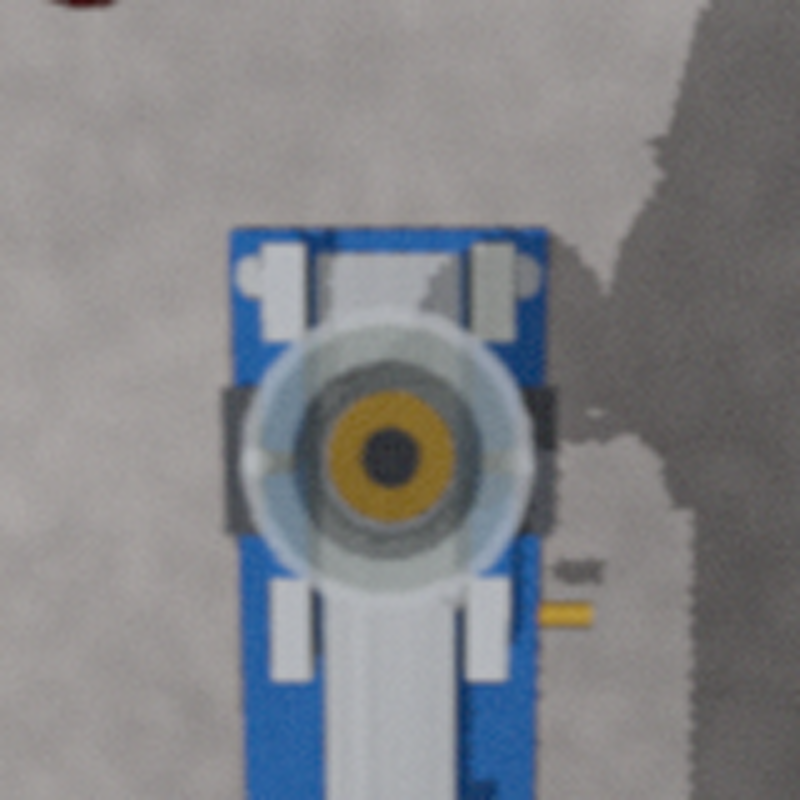

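```bash
cat >> h.py <<'E'
def job(g,tag):
    env.movep([*g,.16],down(radyaw(g)))
    X,w,u=hover(np.array(g),.12,n=tag+"h")
    if X is None: return
    o=grab(X)
    if o["width"]<.028: print("NOT HELD"); return
    env.movel([*X,.30],feed=.3)
    env.movep(F(-.03,0,.28),down(YD)); env.movel(F(0,0,.24),feed=.2);o=st("above")
    s=env.camera("scene");u=proj(s,o["eef_pos"]);x,y=int(u[0]),int(u[1]);save(s,tag+"s",(x-35,y-50,x+35,y+30),8)
    save(env.camera("wrist"),tag+"w",None,1.2)
E
python3 - <<'E'
from h import *
job((.5536,.2252),"p2")
E
```

```text
bushing [0.5538 0.2239 0.024 ] u [258.2 186.3] hole True area 1059.0
low t 49.2 p [ 0.5537  0.2241 -0.0136] F [-0.1 -0.2 -0.4] w 0.0748
grip t 49.7 p [ 0.5541  0.2239 -0.0127] F [-2.8 -1.7  9.2] w 0.0335
lift t 51.1 p [0.5531 0.2234 0.1986] F [ 1.   0.6 -3. ] w 0.0329
above t 52.9 p [0.6079 0.0061 0.2392] F [ 0.3  0.8 -0.8] w 0.0331
```

View pics/p2s.png

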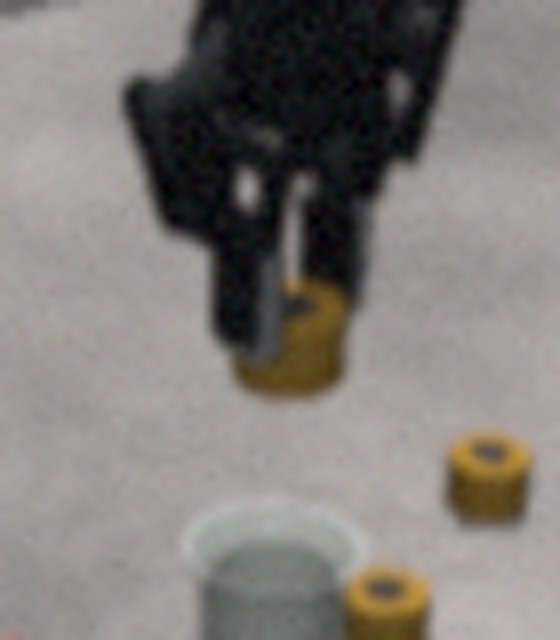

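View pics/p2h.png

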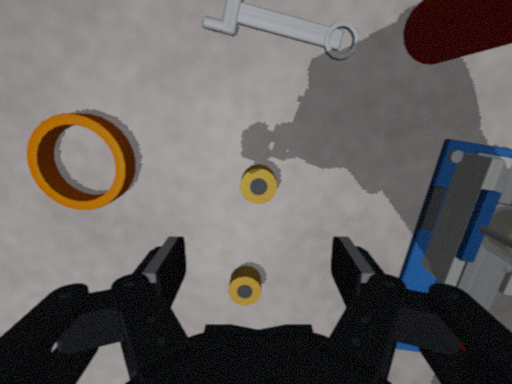

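View pics/p2w.png

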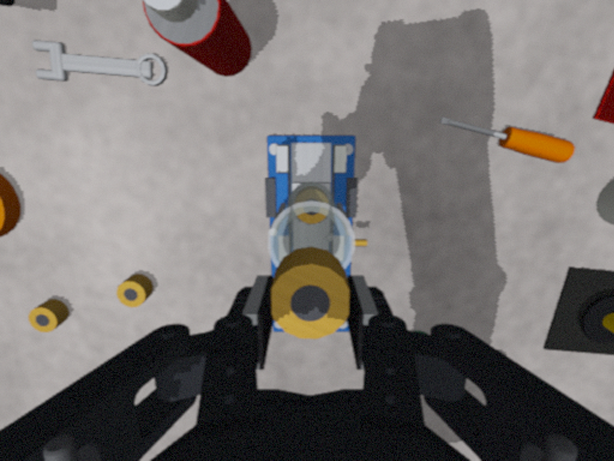

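```bash
python3 - <<'E'
from h import *
s=insert();save(s,"q2",(240,150,300,230),6)
env.movel(F(-.02,0,.30),feed=.3)
job((.4416,.192),"p3")
E
```

```text
in t 54.7 p [0.6081 0.0044 0.1648] F [ 0.3 -0.3 -1.7] w 0.0329
rel t 55.2 p [0.6082 0.0045 0.1651] F [0.1 0.5 0.9] w 0.0748
bushing [0.441  0.1942 0.024 ] u [255.5 185.9] hole True area 1060.5
low t 59.2 p [ 0.441   0.1945 -0.0133] F [ 0.5 -0.3  0.2] w 0.0751
grip t 59.7 p [ 0.4413  0.1942 -0.0128] F [-4.4 -2.8 16. ] w 0.0333
lift t 61.1 p [0.4404 0.1937 0.1988] F [ 0.4  0.2 -1.7] w 0.0332
above t 62.9 p [0.6077 0.0059 0.2397] F [-0.4 -0.4 -1.6] w 0.033
```

View pics/q2.png

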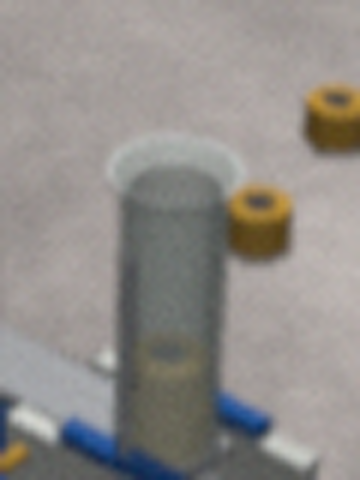

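View pics/p3s.png

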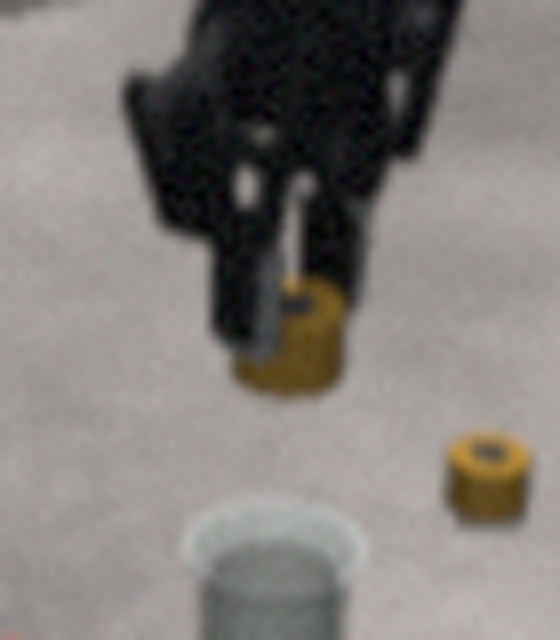

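View pics/p3w.png

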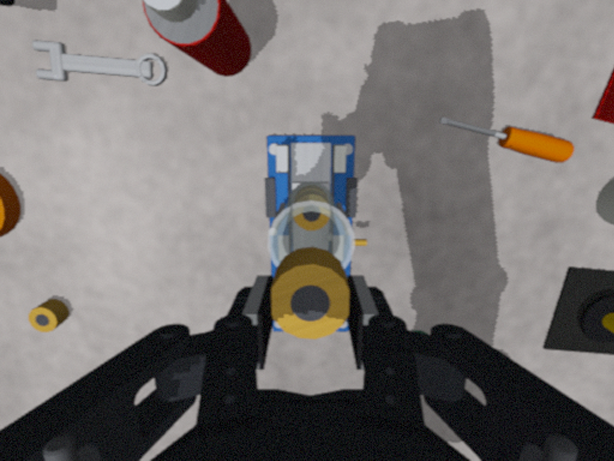

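Two bushings are stacked in the tube (q2), the third hangs level, and a fourth is still on the bench.

```bash
python3 - <<'E'
from h import *
s=insert();save(s,"q3",(240,150,300,230),6)
env.movel(F(-.02,0,.30),feed=.3)
job((.379,.2994),"p4")
E
```

```text
in t 64.7 p [0.6081 0.0045 0.1648] F [ 0.  -0.5 -1.7] w 0.0329
rel t 65.2 p [0.6082 0.0045 0.1651] F [-0.3 -0.4 -0.8] w 0.075
bushing [0.3801 0.2994 0.024 ] u [258.8 185.1] hole True area 1067.5
low t 69.6 p [ 0.3802  0.2997 -0.0133] F [ 0.1 -0.2 -0.1] w 0.0751
grip t 70.0 p [ 0.3804  0.2995 -0.0128] F [-1.4 -3.8 15.4] w 0.0332
lift t 71.5 p [0.3798 0.2987 0.1987] F [ 0.3 -0.8 -2.6] w 0.0332
above t 73.7 p [0.6078 0.0061 0.2398] F [ 0.2  1.  -0.4] w 0.033
```

View pics/q3.png

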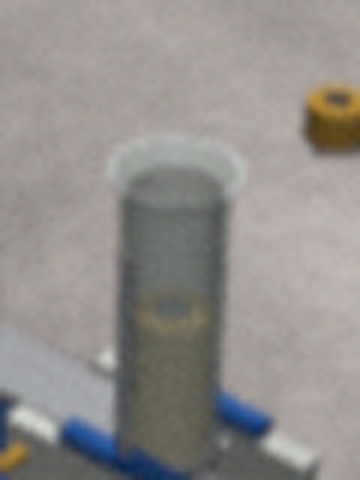

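View pics/p4s.png

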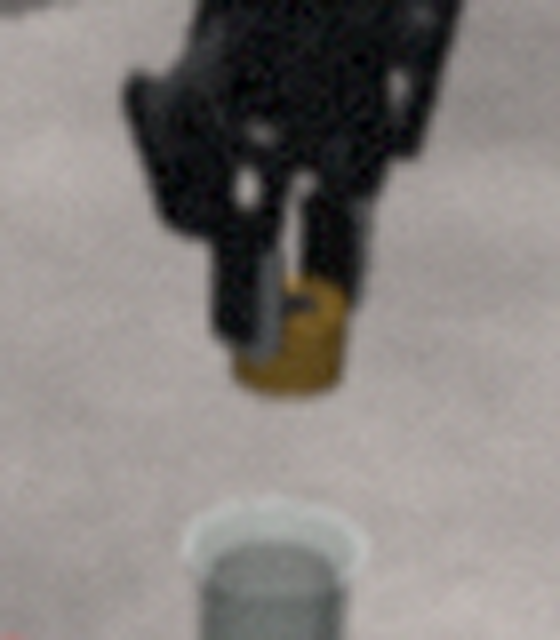

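View pics/p4w.png

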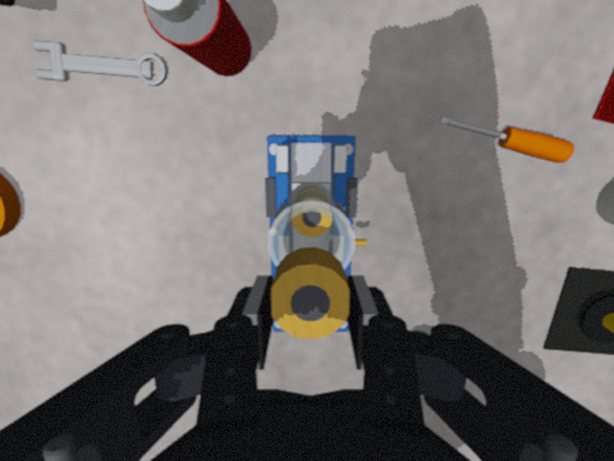

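```bash
python3 - <<'E'
from h import *
s=insert();save(s,"q4",(240,150,300,230),6);save(s,"q4f",None,1.5)
env.movel(F(-.02,0,.30),feed=.3)
env.command_gripper(.05)
env.movep([*(mat-[0.03,-.02]),.2],down(radyaw(mat)))
t=env.camera("top");save(t,"q4t",None,1.5)
w=env.camera("wrist");save(w,"q4w",None,1);st()
def kn(w,g):
    hsv=cv2.cvtColor(w["img"],cv2.COLOR_RGB2HSV);mk=cv2.inRange(hsv,(22,150,60),(34,255,255));n,l,stt,c=cv2.connectedComponentsWithStats(mk)
    i=min(range(1,n),key=lambda i:np.linalg.norm(c[i]-g)+(1e3 if stt[i][4]<50 else 0));return c[i],stt[i]
print(kn(w,proj(w,[*mat,.042])),proj(w,[*mat,.042]))
E
```

```text
in t 75.5 p [0.6081 0.0044 0.1648] F [-0.2  0.4 -1.4] w 0.0329
rel t 76.0 p [0.6082 0.0045 0.1651] F [ 0.8 -0.4 -0.6] w 0.0751
 t 79.2 p [ 0.5116 -0.3821  0.2006] F [ 0.5 -0.5  0.3] w 0.05
(array([258.64350453, 142.02719033]), array([249, 132,  20,  21, 331], dtype=int32)) [258.13619321 142.36940948]
```

View pics/q4.png

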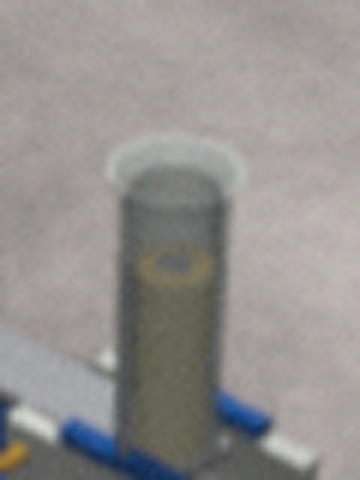

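View pics/q4t.png

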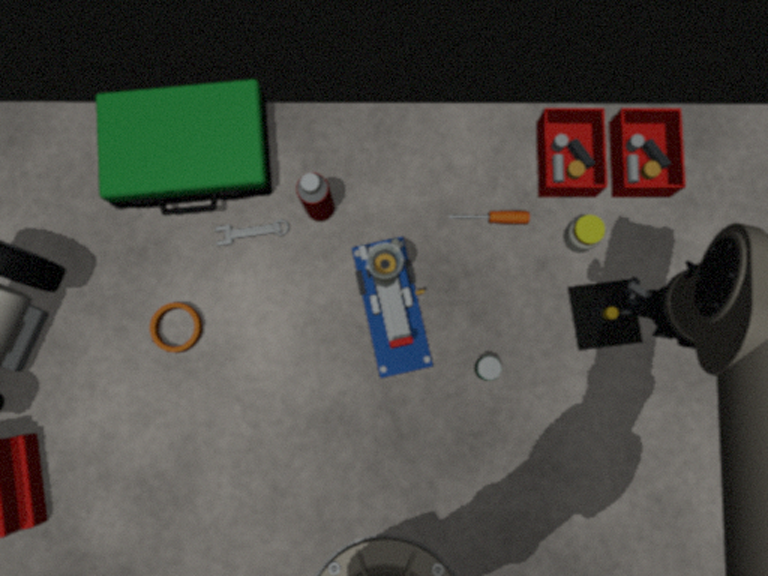

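View pics/q4f.png

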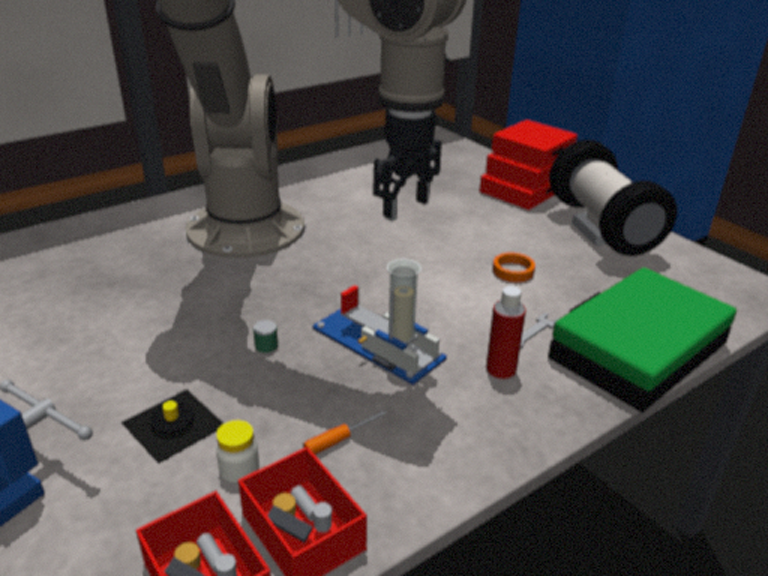

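View pics/q4w.png

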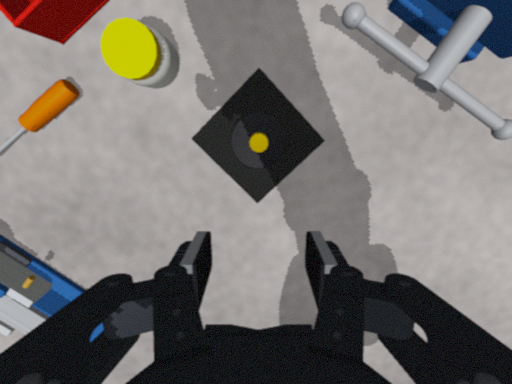

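```bash
python3 - <<'E'
from h import *
m=mat
env.movep([*m,.12],down(radyaw(m)))
env.movel([*m,-.002],feed=.12);st("low")
env.command_gripper(0.);st("grip")
env.movel([*m,.02],feed=.06);env.movel([*m,.28],feed=.25);st("lift")
env.movep(F(-.02,0,.29),down(YD));env.movel(F(0,0,.23),feed=.15);o=st("above")
s=env.camera("scene");u=proj(s,o["eef_pos"]);x,y=int(u[0]),int(u[1]);save(s,"r_s",(x-35,y-50,x+35,y+30),8)
save(env.camera("wrist"),"r_w",None,1.2)
E
```

```text
low t 80.8 p [ 0.541  -0.4038 -0.0011] F [ 0.4 -0.3 -0.7] w 0.0498
grip t 81.2 p [ 0.5408 -0.4037 -0.0012] F [-1.1  1.1  7.6] w 0.0194
lift t 82.9 p [ 0.5399 -0.4032  0.2785] F [-0.3 -0.1 -0.7] w 0.0194
above t 85.0 p [0.6082 0.0047 0.2302] F [0.5 0.9 0.9] w 0.0196
```

View pics/r_s.png

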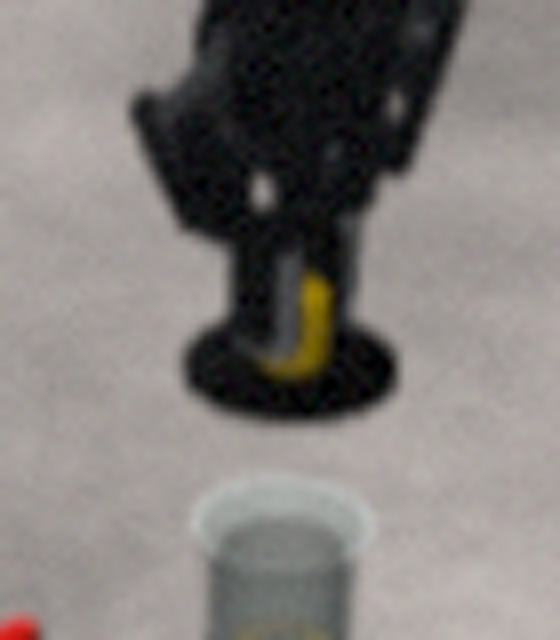

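View pics/r_w.png

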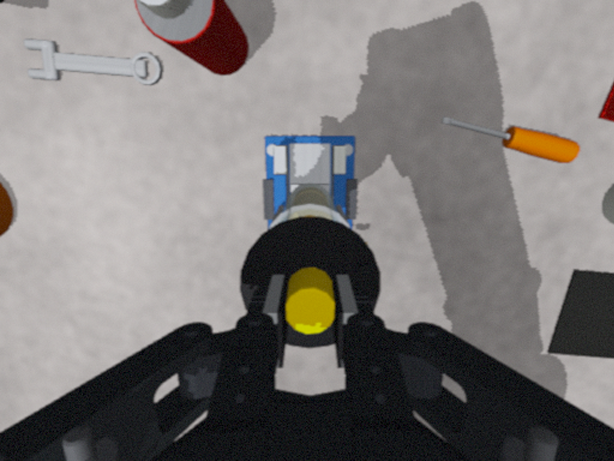

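```bash
python3 - <<'E'
from h import *
env.movel(F(0,0,.188),feed=.08)
for z in (.185,.182,.180,.1785,.1775,.1768,.1761,.1755,.175):
    env.movel(F(0,0,z),feed=.04);o=st(z)
    if o["wrist_force"][2]>4: break
s=env.camera("scene");save(s,"s0",(240,140,300,220),7)
E
```

```text
0.185 t 86.0 p [0.6082 0.0044 0.1851] F [-0.6 -0.1 -1. ] w 0.0196
0.182 t 86.3 p [0.6081 0.0044 0.1819] F [ 0.1 -0.1 -0.1] w 0.0198
0.18 t 86.5 p [0.6081 0.0045 0.1799] F [ 0.2  0.5 -0.7] w 0.0198
0.1785 t 86.8 p [0.6081 0.0044 0.1784] F [-0.7 -0.1 -1.5] w 0.0195
0.1775 t 87.0 p [0.6081 0.0045 0.1775] F [ 0.7  0.3 -0.2] w 0.0192
0.1768 t 87.3 p [0.6081 0.0045 0.1768] F [ 0.  -0.  -1.7] w 0.0197
0.1761 t 87.5 p [0.6081 0.0045 0.1761] F [ 0.2  0.6 -0.7] w 0.0196
0.1755 t 87.8 p [0.6084 0.0046 0.1759] F [-0.3 -1.3  5. ] w 0.0193
```

View pics/s0.png

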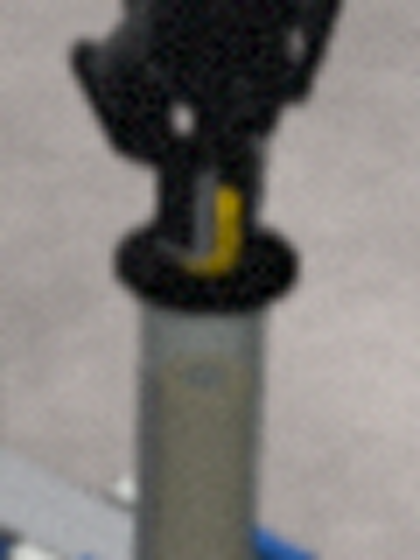

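Contact came exactly at the expected seated height (0.1758). Releasing and checking.

```bash
python3 - <<'E'
from h import *
env.command_gripper(.05);st("open");env.movel(F(0,0,.26),feed=.12)
env.movel(F(-.07,-.03,.33),feed=.3);a=env.camera("wrist");save(a,"t1",(180,20,340,240),3)
env.movel(F(-.07,.03,.33),feed=.3);b=env.camera("wrist")
s=env.camera("scene");save(s,"t2",None,1.5);save(s,"t3",(210,150,310,260),6)
def kn(w):
    g=proj(w,F(0,0,.21))
    hsv=cv2.cvtColor(w["img"],cv2.COLOR_RGB2HSV);mk=cv2.inRange(hsv,(22,150,60),(34,255,255));n,l,stt,c=cv2.connectedComponentsWithStats(mk)
    i=min(range(1,n),key=lambda i:np.linalg.norm(c[i]-g)+(1e3 if stt[i][4]<50 else 0));return c[i]
X,e=tri([(a,kn(a)),(b,kn(b))]);print("knob blob",X,e,X[:2]-tube)
for w in(a,b):print(kn(w),proj(w,F(0,0,.219)))
st()
E
```

```text
open t 88.2 p [0.6081 0.0045 0.1754] F [0.4 0.3 0.6] w 0.0499
knob blob [0.60767376 0.00449547 0.21389634] 2.53198532647767e-05 [-4.95722208e-04  2.65684973e-05]
[225.77118644 110.88771186] [225.3196748 110.366154 ]
[292.47291667 111.53125   ] [293.26446247 110.9708232 ]
 t 90.1 p [0.5333 0.0181 0.3291] F [-0.2 -0.1 -0.6] w 0.0499
```

View pics/t1.png

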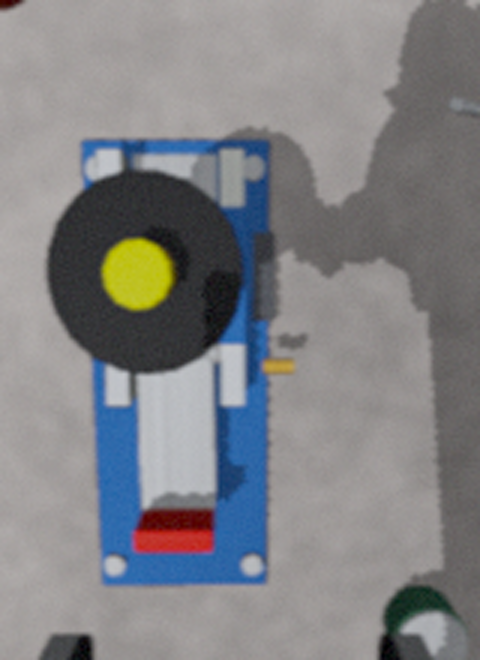

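View pics/t3.png

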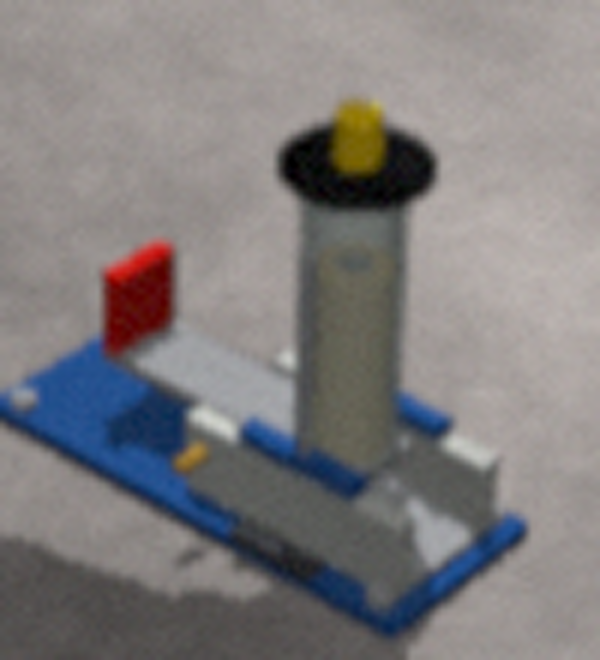

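View pics/t2.png

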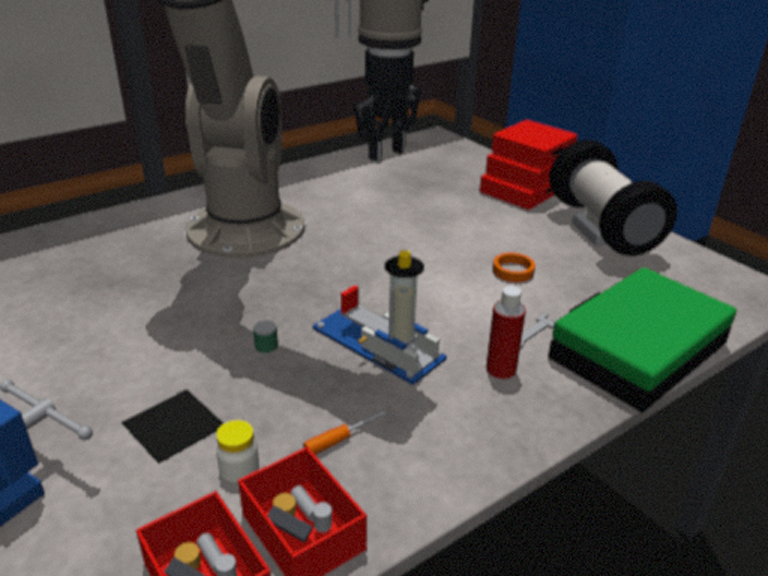

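The cap sits level on the rim, centred within 1 mm. The gate is home, four bushings are stacked in the tube, and the bench is otherwise unchanged with no bushing left on it.

```bash
python3 - <<'E'
from h import *
env.finish_job(); st("done")
E
```

```text
the job is handed in; nothing more can be done
the job is handed in; nothing more can be done
```

The feeder is loaded and capped, and I handed the job in at about 90 s of the 210 s allowed. Every final check passed.

**What I did, in order:**
1. Pushed the red gate past its detent.
2. Parked the cap standing upright on the mat.
3. Loaded all four bushings present, one at a time.
4. Put the cap back on, let go and retracted.

**Last checks:**
- **Gate:** the tab's outer face measured 132 mm from the tube axis, against 133 mm when fully home. I measured that just after the push, and later pictures show the tab in the same place.
- **Bushings:** the stack rose evenly with each of the four and looks flat. None is left on the bench in the scene or top views.
- **Cap:** it met the rim at the expected seated height, within 0.1 mm. It looks level, with the knob within 1 mm of the tube axis.
- **Other things on the bench:** they look unmoved.

**What disagreed along the way:**
- **Finger length:** the fingertips are 20–28 mm short of the reported TCP, not at it. My first gate push therefore passed over the tab without moving it. I then measured the offset by touching the bench, which pressed with about 36 N, and used it from there on.
- **Finger width reading:** it shows 2–3 mm less than the true size of what is gripped.
- **Tube axis:** my first estimate, taken from the cap, was 1.2 mm off, and I corrected it from the rim.

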